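# Brush out the sleeves and load the measuring fixture

## Task

Take the brush off its fork and brush out each black sleeve where it stands on the bench, from the tallest to the shortest: in each, push the tip right down to the bottom, draw it up to the mouth and push it down to the bottom once more; after the last one dip the brush to the bottom of the steel dust pot to shed the swarf, and hang it back in its fork. Then stand every sleeve upright and well centred on its pillar of the measuring fixture, the 80 mm sleeve on the lowest pillar, the 65 mm one on the middle-height pillar and the 50 mm one on the highest, so that their mouths finish level. Tidy up by standing the dust pot in the middle of its cork coaster, and leave the jar, the steel block and the blue tray where they are.

Things in the scene. Friction and masses are not known exactly. Their poses are not given: they have to be found in the camera images.
- sleeve_tall: the tall one of the black round sleeves, a plain cup with a closed bottom, standing mouth up on the paper: 80 mm high, outside diameter 52, bore diameter 44, floor 6 thick, about 0.1 kg; origin at the centre of its underside, z up its axis. May be absent in some runs.
- sleeve_middle: the middle one of the black round sleeves, a plain cup with a closed bottom, standing mouth up on the paper: 65 mm high, outside diameter 52, bore diameter 44, floor 6 thick, about 0.1 kg; origin at the centre of its underside, z up its axis. May be absent in some runs.
- sleeve_short: the short one of the black round sleeves, a plain cup with a closed bottom, standing mouth up on the paper: 50 mm high, outside diameter 52, bore diameter 44, floor 6 thick, about 0.1 kg; origin at the centre of its underside, z up its axis. May be absent in some runs.
- pillar_low_top (a point): centre of the flat round top of the low steel pillar of the aluminium fixture, 35 mm above the bench; pillar diameter 30. The three pillars stand 95 mm apart in one row on the plate (110 x 290 x 8 mm), in any order. The tall sleeve belongs here.
- pillar_medium_top (a point): centre of the flat round top of the medium steel pillar of the aluminium fixture, 50 mm above the bench; pillar diameter 30. The three pillars stand 95 mm apart in one row on the plate (110 x 290 x 8 mm), in any order. The middle sleeve belongs here.
- pillar_high_top (a point): centre of the flat round top of the high steel pillar of the aluminium fixture, 65 mm above the bench; pillar diameter 30. The three pillars stand 95 mm apart in one row on the plate (110 x 290 x 8 mm), in any order. The short sleeve belongs here.
- brush: bottle brush hanging upright, tip down: origin at the centre of its tip, z up along it. White bristle head diameter 30 from 0 to 60 mm; steel stem diameter 10 from 60 to 115; wooden collar diameter 34 from 115 to 121, whose underside rests on the fork; round wooden grip diameter 22 from 121 to 175; 0.08 kg.
- pot: round open steel dust pot, the only steel vessel: outside diameter 66 mm, 50 high, bore 58, floor 10 thick, 0.3 kg; origin at the centre of its underside
- coaster_mid (a point): centre of the round cork coaster, diameter 84, lying flat on the bench (a flat mark, no height), where the dust pot belongs
- brush_grip (a point): middle of the brush's wooden grip, on its axis, 150 mm above the tip; grip it here from above
- fork_rest (a point): rest place of the brush, 160 mm above the bench: midway between the fork's two prongs, level with their upper faces; the underside of the hanging brush's collar is here. Its x axis runs along the slot: the mouth lies 25 mm away in -x (robot's side), the post 65 mm away in +x. Lift the brush a little, then draw it out along -x.
- fork: fixed fork stand that the brush hangs in: base plate 100 x 90 x 12 mm, aluminium post at its +x side, two level prongs (12 wide, 10 thick, upper faces 160 mm above the bench) pointing to its -x, with a 16 mm wide slot between them open at the -x end; nothing on it is higher than the prongs. Origin on the bench, 30 mm in +x from below the rest place.
- jar: white jar, 60 mm diameter, 85 high; a bystander, leave it alone; origin under its centre
- gauge_block: steel block 50 x 90 x 22 mm with two short pins on top, 42 high in all; a bystander; origin under its centre
- scrap_tray: open blue tray 80 x 120 x 35 mm; a bystander; origin under its centre
Things that resemble listed ones, but are neither listed nor needed, are in the scene too. What is shaped like the brush but orange is not meant.

How it is judged:
By the outcome, as a careful person would: the job done as asked, in the order asked, and still so for the second after the job is handed in, with the robot touching nothing.
Of sleeve_tall, sleeve_middle, sleeve_short only 2 to 3 are there at a start; the rules pass over those that are not, and their reading is None.
At some moment in a run one of pot may be knocked a few centimetres aside while the robot is not near it.
It also fails if it takes over 210 s, if anything falls off the work surface, if the arm or the gripper's body presses on something with over 40 N, if the wrist force passes 120 N, or if a joint passes its speed limit or range.

## Robot

A 6-joint arm with a two-finger parallel gripper is mounted at the origin on the work surface. World frame = base frame: x ahead of the robot, y to its left, z up, the work surface at z = 0. Lengths are in m, angles in rad, forces in N, time in s.
With the tool pointing down it reaches from about 0.25 to 0.775 m from the base axis. Payload 4 kg.
Tool frame: the origin (TCP) lies at the very end of the fingers, on their centre line; the grasp point (between the pads) lies 19 mm behind it; z points along the fingers, y is the direction in which the jaws open and shut (so a half turn about z gives the same grasp; the last joint's range is limited). The gripper opens to 94 mm and grips with 3 to 60 N. Pads are 16 mm wide; open, the fingers measure 119 mm over their backs; the gripper's body (75 mm by 177 mm) begins 78 mm behind the grasp point.
Start: joints at [1.032, 0.087, 1.371, -0, 1.684, -0.103], TCP at [0.232, 0.499, 0.206] pointing down, gripper open.
Joint ranges: [-3.1, 3.1], [-0.76, 2.03], [0.27, 2.55], [-1.08, 4.22], [0.17, 2.65], [-2.57, 2.57]. Speed limits (rad/s): [2.79, 2.79, 3.14, 3.14, 3.14, 3.14].

## Interface

Orientations are given as a unit quaternion [w, x, y, z].
In Python, from workcell import ctrl gives the robot as it stands.
- The arm moves only by the tool step_arm, never from a script. Its argument "steps" is a list of rows, each a list of 3 entries, a list of its own where there are three numbers: the opening, from -1 (shut) to 1 (fully open), then the shift along the world's x, y, z in units of 0.5 m (1.0 is 0.5 m), then the turn, a rotation vector about the world's x, y, z in units of 60 degrees (1.0 is 60 degrees). In form: [[jaw, [x, y, z], [wx, wy, wz]], ...]. A call has 1 to 20 rows; each row is the pose to reach, as a shift and turn from the pose commanded when the call began; what a row does not reach only later rows make up. A row lasts 1/12 s, in which the tool goes at most 41.7 mm and 7.16 degrees, less where a joint would pass 70% of its speed; a pose out of reach is approached as far as the arm can. A call with a number of a shift or a turn outside -1 to 1 is refused whole. A call with a gripper value outside its range is refused whole. The fingers move at their own pace and stop on an object; "grip_force" is the grip in N (left out, the last holds). Time passes only in rows, so rows that repeat a pose let the fingers close. It gives the time, the measured TCP pose, the force and the opening at its end, in the units of the state.
- ctrl.state(): the state, without advancing time (a new reading comes with each control period).
- ctrl.camera(name): name is "scene" or "top" or "wrist"; returns (picture, depth): 384x512x3 uint8, blue, green, red; 384x512 float32, m along the optical axis (not along the pixel's ray), 0 where there is no reading.
- ctrl.camera_info(name): a dict with "mtx" (3x3 intrinsics, pixels), "D" ([k1, k2, p1, p2, k3] as OpenCV has them; the pictures are not rectified), "R" (3x3) and "t" (3): a world point X has camera coordinates R X + t. Camera axes: x right, y down, z forward; pixel columns grow to the right and rows downward; lengths in m; the calibration is good to about 2 mm. A picture is of the moment at which its call begins: read the wrist's pose just before it. camera_info takes no time and is no camera call; for the wrist camera it gives the pose at the moment of the call.
- ctrl.job_done(): hands the job in, once; it reports no verdict.
The state is a dict: "time_s": time; "joints": joint angles; "joint_vel": joint speeds; "tau": joint torques, N m; "position": TCP position; "orientation": TCP orientation; "force": force on the tool from outside, world axes, zero at the start; "torque": the same for the moment, N m; "grip_width": finger opening in m.
Only numpy, scipy, OpenCV 4.12 (cv2) and the standard library are available. Lean on these libraries where they do the work, as an engineer would, in place of code of your own. Each camera call takes 0.05 s, during which the arm holds its last target.

## Working session

There is one attempt and no reset: what is moved stays moved. The work goes in short steps, Python scripts to look and compute and a tool call to move; the robot and the scene stay as the last step left them, time stands still between calls to the robot, and variables do not carry over. Pictures are saved under pics/ and viewed, and the job is handed in when it is done.

Besides the shell and the picture viewer there is one more tool, called as a command line: name --argument value ..., lists and objects as JSON in quotes. step_arm: Moves the arm, as the interface text tells. Its arguments: {"type":"object","properties":{"steps":{"type":"array","items":{"type":"array"}},"grip_force":{"type":"number"}},"required":["steps"]}

```bash
ls; mkdir -p pics; cat > h.py <<'E'
import numpy as np, cv2
from workcell import ctrl
def shot(n,f):
    i=ctrl.camera_info(n); p,d=ctrl.camera(n); cv2.imwrite('pics/'+f+'.png',p); np.savez('pics/'+f+'.npz',p=p,d=d,**{k:np.array(i[k]) for k in('mtx','D','R','t')}); return p,d,i
def load(f):
    z=np.load('pics/'+f+'.npz'); return z['p'],z['d'],z
def ray(i,uv):
    uv=np.array(uv,float).reshape(-1,1,2); n=cv2.undistortPoints(uv,np.array(i['mtx']),np.array(i['D'])).reshape(-1,2)
    R=np.array(i['R']);t=np.array(i['t']).ravel(); d=np.c_[n,np.ones(len(n))]@R; o=-R.T@t; return o,d
def plane(i,uv,z):
    o,d=ray(i,uv); s=(z-o[2])/d[:,2]; return o+d*s[:,None]
def pts(i,uv,depth):
    o,d=ray(i,uv); return o+d*np.array(depth).reshape(-1,1)
def cloud(d,i):
    v,u=np.mgrid[0:384,0:512]; P=pts(i,np.c_[u.ravel(),v.ravel()],d.ravel()); P[d.ravel()==0]=np.nan; return P.reshape(384,512,3)
E
python3 - <<'E'
from h import *
for n in('scene','top','wrist'):
    p,d,i=shot(n,n+'0'); print(n,-np.array(i['R']).T@np.array(i['t']).ravel(), np.array(i['R'])[2])
print(ctrl.state())
E
```

```text
pics
scene [1.07433329 0.01254983 0.97707719] [-0.5101452   0.04643234 -0.85883404]
top [0.3950946  0.04032199 1.23470252] [ 0.15779841  0.01027879 -0.98741785]
wrist [0.17235739 0.52630778 0.38353962] [ 0.20483429 -0.09722666 -0.9739558 ]
{'time_s': 0.15, 'joints': array([ 1.03189412e+00,  8.78007367e-02,  1.37189656e+00, -1.72643987e-05,
        1.68356794e+00, -1.03129244e-01]), 'joint_vel': array([-0.00445505, -0.00406253, -0.00601038,  0.00179496,  0.000635  ,
        0.00120268]), 'tau': array([ 1.19777123e-03, -3.40643513e+01, -3.02792537e+01,  7.18470197e-02,
        3.05699219e-02, -1.15975008e-04]), 'position': array([0.23197411, 0.4982345 , 0.2045699 ]), 'orientation': array([-2.55736571e-04,  2.16167426e-01,  9.76355952e-01, -7.96279607e-04]), 'force': array([ 0.39107701, -0.3417563 , -0.41300418]), 'torque': array([-0.0210508 , -0.06032788, -0.03536739]), 'grip_width': 0.09379140299012304}
```

View pics/scene0.png

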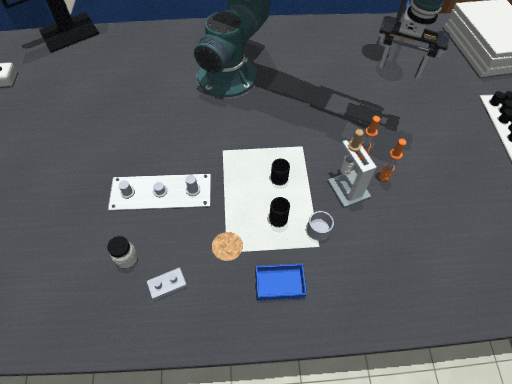

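View pics/top0.png

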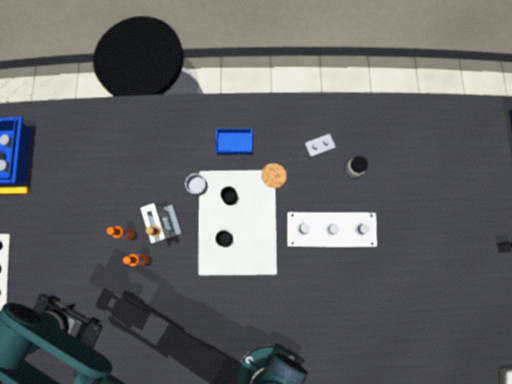

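View pics/wrist0.png

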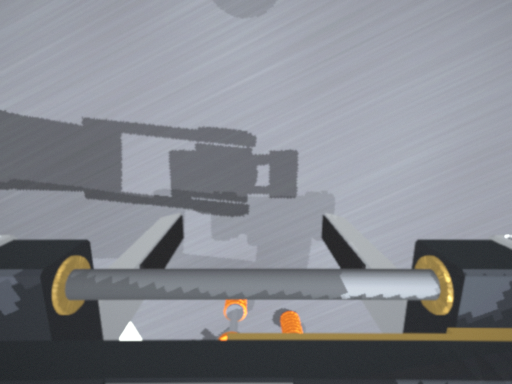

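The scene view shows two black sleeves on the paper at (280,172) and (279,211), and the fork with the wooden-grip brush at (357,140). There are two orange decoy brushes at (373,125) and (398,148). The pot is at (320,225), the coaster at (228,246) and the fixture at (160,191). Next I'll measure them.

```bash
python3 - <<'E'
from h import *
for f,boxes in(('top0',dict(s1=(210,180,245,210),s2=(210,225,240,255),fork=(135,195,185,245),pot=(180,170,212,200),fix=(285,210,380,250),jar=(340,150,375,180))),('scene0',dict(s1=(265,155,297,190),s2=(262,192,297,232),fork=(325,120,380,210),pot=(303,207,338,243),fix=(105,170,215,212),jar=(100,230,140,270)))):
    p,d,i=load(f); C=cloud(d,i)
    for k,(a,b,c,e) in boxes.items():
        Q=C[b:e,a:c].reshape(-1,3); Q=Q[~np.isnan(Q[:,0])]
        h=np.histogram(Q[:,2],np.arange(0.0,.26,.01))[0]
        print(f,k,h)
        for lo in np.arange(.01,.24,.01):
            m=(Q[:,2]>=lo)&(Q[:,2]<lo+.01)
            if m.sum()>8 : print('  %.2f n%d'%(lo,m.sum()),np.round(Q[m].mean(0),3),np.round(np.ptp(Q[m],0),3))
s=load('scene0')[0];t=load('top0')[0]
a=cv2.resize(s[100:280,95:415],None,fx=2.4,fy=2.4,interpolation=3);cv2.imwrite('pics/c1.png',a)
a=cv2.resize(t[120:290,95:395],None,fx=2.6,fy=2.6,interpolation=3);cv2.imwrite('pics/c2.png',a)
E
```

```text
top0 s1 [667  26  18  13  17  14  14  43  37   0   0   0   0   0   0   0   0   0
   0   0   0   0   0   0   0]
  0.01 n26 [0.584 0.123 0.014] [0.047 0.046 0.009]
  0.02 n18 [0.577 0.126 0.025] [0.047 0.046 0.01 ]
  0.03 n13 [0.585 0.125 0.036] [0.046 0.048 0.009]
  0.04 n17 [0.577 0.128 0.044] [0.046 0.045 0.009]
  0.05 n14 [0.581 0.126 0.054] [0.048 0.044 0.008]
  0.06 n14 [0.579 0.124 0.065] [0.046 0.044 0.009]
  0.07 n43 [0.578 0.125 0.077] [0.05 0.05 0.01]
  0.08 n37 [0.584 0.125 0.082] [0.047 0.05  0.004]
top0 s2 [613  20  10   5   7   9  71   0   0   0   0   0   0   0   0   0   0   0
   0   0   0   0   0   0   0]
  0.01 n20 [0.446 0.138 0.013] [0.042 0.045 0.01 ]
  0.02 n10 [0.449 0.141 0.024] [0.045 0.048 0.009]
  0.05 n9 [0.437 0.144 0.055] [0.043 0.043 0.006]
  0.06 n71 [0.445 0.141 0.065] [0.049 0.05  0.008]
top0 fork [968 410   9   6  11  13  15  14  16  14  23   7  11   5  10 123 253  12
   7   7   8  34  22   0   0]
  0.01 n410 [0.499 0.328 0.013] [0.12  0.108 0.01 ]
  0.02 n9 [0.524 0.333 0.027] [0.055 0.035 0.009]
  0.04 n11 [0.509 0.334 0.045] [0.093 0.038 0.008]
  0.
[... 4924 characters left out ...]
59 [ 0.478 -0.215  0.046] [0.026 0.22  0.01 ]
  0.05 n92 [ 0.47  -0.267  0.053] [0.034 0.219 0.01 ]
  0.06 n88 [ 0.473 -0.115  0.066] [0.032 0.028 0.01 ]
scene0 jar [736  35  41  46  48  77  65  27 331   5   0   0   0   0   0   0   0   0
   0   0   0   0   0   0   0]
  0.01 n35 [ 0.686 -0.275  0.015] [0.041 0.045 0.01 ]
  0.02 n41 [ 0.688 -0.277  0.025] [0.046 0.048 0.01 ]
  0.03 n46 [ 0.687 -0.277  0.035] [0.042 0.051 0.01 ]
  0.04 n48 [ 0.686 -0.277  0.045] [0.045 0.047 0.01 ]
  0.05 n77 [ 0.684 -0.28   0.056] [0.05  0.057 0.01 ]
  0.06 n65 [ 0.682 -0.279  0.064] [0.043 0.053 0.01 ]
  0.07 n27 [ 0.685 -0.278  0.076] [0.033 0.039 0.009]
  0.08 n331 [ 0.67  -0.29   0.087] [0.053 0.052 0.01 ]
```

View pics/c1.png

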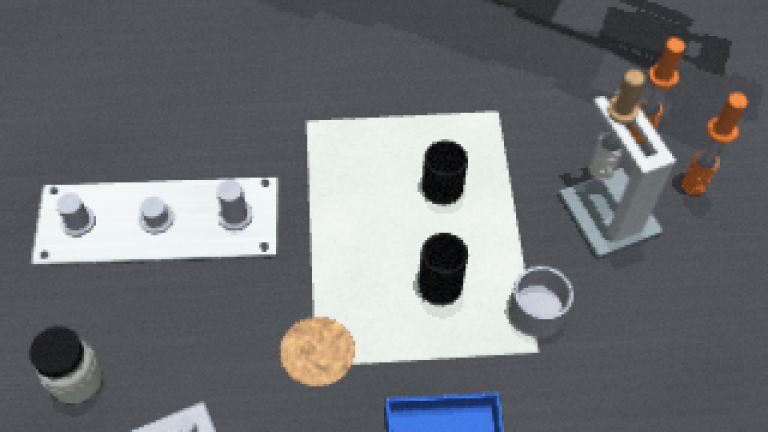

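View pics/c2.png

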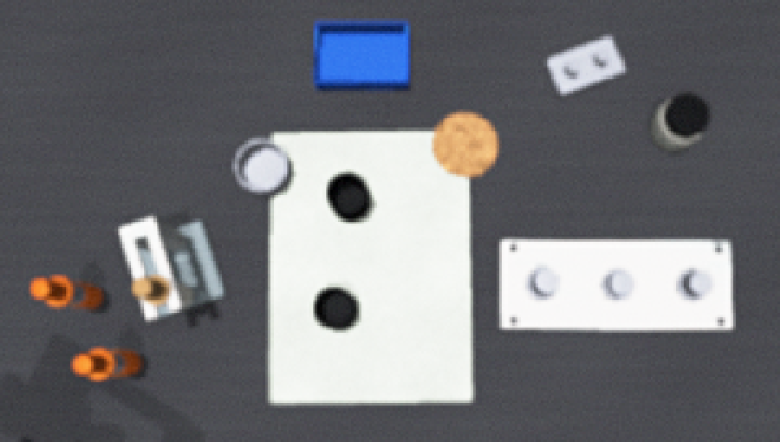

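```bash
cat > m.py <<'E'
from h import *
def circ(P):
    A=np.c_[2*P[:,:2],np.ones(len(P))]; s=np.linalg.lstsq(A,(P[:,:2]**2).sum(1),rcond=None)[0]
    return s[:2],np.sqrt(s[2]+s[:2]@s[:2])
def blob(mask,box):
    a,b,c,e=box; m=np.zeros(mask.shape,np.uint8); m[b:e,a:c]=mask[b:e,a:c]
    cs=cv2.findContours(m,0,cv2.CHAIN_APPROX_NONE)[0]; return max(cs,key=cv2.contourArea).reshape(-1,2)
E
python3 - <<'E'
from m import *
for f in('top0','scene0'):
    p,d,i=load(f); C=cloud(d,i); hsv=cv2.cvtColor(p,cv2.COLOR_BGR2HSV); C0=C.copy()
    # coaster
    m=((hsv[...,0]<20)&(hsv[...,1]>80)&(hsv[...,2]>120)).astype(np.uint8)*255
    c=blob(m,(255,155,295,195) if f=='top0' else (205,225,248,268)); print(f,'coaster',circ(plane(i,c,0)))
    # outline circles by depth: rim points near z top
    for k,xy,z,r in(('tall',(.581,.123),.08,.026),('mid',(.446,.139),.065,.026),('pot',(.62,.232),.05,.033),('hi',(.473,-.113),.065,.015),('lo',(.472,-.21),.035,.015),('med',(.472,-.305),.05,.015),('jar',(.67,-.288),.085,.03)):
        m=(np.abs(C[...,2]-z-.002)<.006)&(np.hypot(C[...,0]-xy[0],C[...,1]-xy[1])<r+.012)
        Q=C[m]; u=np.argwhere(m)[:,::-1]
        pl=plane(i,u,z)
        cc,rr=cv2.minEnclosingCircle(pl[:,:2].astype(np.float32)*1000)
        print(f,k,m.sum(),'mec',np.round(cc,1),round(rr,1),'mean',np.round(pl.mean(0)*1000,1),'z',round(np.median(Q[:,2]),4))
    m=(np.abs(C[...,2]-.16)<.006)&(np.hypot(C[...,0]-.488,C[...,1]-.337)<.085)
    pl=plane(i,np.argwhere(m)[:,::-1],.16)
    hull=pl[:,:2][(pl[:,1]>.29)&(pl[:,1]<.38)&(pl[:,0]>.42)]
    print('fork',cv2.minAreaRect((hull*1000).astype(np.float32)))
    m=(np.abs(C[...,2]-.224)<.007)&(np.hypot(C[...,0]-.46,C[...,1]-.326)<.03); pl=plane(i,np.argwhere(m)[:,::-1],.22)
    print('grip',m.sum(),cv2.minEnclosingCircle(pl[:,:2].astype(np.float32)*1000),pl.mean(0),np.median(C[m][:,2]))
    m=(np.abs(C[...,2]-.01)<.008)&(np.abs(C[...,0]-.47)<.08)&(np.abs(C[...,1]+.21)<.17)&(p.min(-1)>170)
    print('plate',cv2.minAreaRect((plane(i,np.argwhere(m)[:,::-1],.008)[:,:2]*1000).astype(np.float32)))
E
```

```text
top0 coaster (array([ 0.65458168, -0.02169511]), np.float64(0.04103942398500488))
top0 tall 67 mec [580.  124.8] 26.0 mean [581.3 125.3  80. ] z 0.0807
top0 mid 71 mec [444.1 141.8] 25.8 mean [445.  141.4  65. ] z 0.0652
top0 pot 89 mec [620.1 233.3] 33.5 mean [620.6 232.9  50. ] z 0.0502
top0 hi 73 mec [ 473.1 -112.5] 14.9 mean [ 473.3 -112.5   65. ] z 0.0662
top0 lo 68 mec [ 470.7 -205.6] 14.9 mean [ 470.9 -205.3   35. ] z 0.0356
top0 med 64 mec [ 468.4 -301.5] 14.7 mean [ 467.8 -301.    50. ] z 0.0508
top0 jar 207 mec [ 670.9 -285.5] 26.8 mean [ 670.6 -286.1   85. ] z 0.086
fork ((485.2142333984375, 336.6092834472656), (107.8482894897461, 43.1622200012207), 18.689802169799805)
grip 47 ((459.5685729980469, 329.03961181640625), 10.875924110412598) [0.45978125 0.3287843  0.22      ] 0.21968751370158768
plate ((471.8619079589844, -206.9403533935547), (292.8037109375, 110.95848846435547), 88.96587371826172)
scene0 coaster (array([ 0.64923074, -0.02326142]), np.float64(0.04060756563394269))
scene0 tall 107 mec [579.2 121.8] 27.2 mean [578.9 122.3  80. ] z 0.0804
scene0 mid 93 mec [443.5 140. ] 27.8 mean [443.4 139.1  65. ] z 0.0651
scene0 pot 141 mec [619.3 228.9] 34.3 mean [618.4 229.7  50. ] z 0.0504
scene0 hi 90 mec [ 473.2 -115.8] 17.1 mean [ 472.1 -115.4   65. ] z 0.0663
scene0 lo 75 mec [ 470.5 -210.4] 15.7 mean [ 470.2 -209.4   35. ] z 0.0369
scene0 med 92 mec [ 468. -305.] 17.3 mean [ 467.5 -305.4   50. ] z 0.052
scene0 jar 332 mec [ 669.1 -291. ] 28.0 mean [ 668.9 -290.4   85. ] z 0.0868
fork ((484.9153747558594, 332.79046630859375), (109.54149627685547, 46.02680206298828), 18.927244186401367)
grip 54 ((459.945068359375, 325.6185607910156), 12.45322322845459) [0.45963185 0.32497797 0.22      ] 0.22135225330218344
plate ((468.3963623046875, -211.35655212402344), (287.259521484375, 109.84123229980469), 88.83898162841797)
```

```bash
python3 - <<'E'
from m import *
for f in('top0','scene0'):
    p,d,i=load(f); C=cloud(d,i); hsv=cv2.cvtColor(p,cv2.COLOR_BGR2HSV)
    m=((hsv[...,0]<15)&(hsv[...,1]>170)&(hsv[...,2]>120)).astype(np.uint8)
    n,l=cv2.connectedComponents(m)
    for k in range(1,n):
        Q=C[l==k]
        if len(Q)>15: print(f,len(Q),np.nanmean(Q,0).round(3),np.nanmax(Q,0).round(3),np.nanmean(Q[Q[:,2]>np.nanmax(Q[:,2])-.02],0).round(3))
E
```

```text
top0 101 [0.462 0.454 0.137] [0.479 0.535 0.179] [0.463 0.454 0.174]
top0 101 [0.38  0.402 0.14 ] [0.396 0.466 0.178] [0.379 0.404 0.174]
scene0 35 [0.374 0.404 0.171] [0.39  0.483 0.18 ] [0.379 0.402 0.176]
scene0 52 [0.382 0.401 0.121] [0.395 0.442 0.142] [0.386 0.401 0.126]
scene0 40 [0.463 0.453 0.176] [0.473 0.462 0.179] [0.463 0.453 0.176]
scene0 55 [0.465 0.451 0.12 ] [0.477 0.524 0.133] [0.467 0.45  0.122]
scene0 32 [0.474 0.452 0.03 ] [0.476 0.459 0.059] [0.474 0.455 0.049]
```

step_arm --steps '[[0.4,[0,0,0.09],[0,0,0]],[0.4,[0,0,0.17],[0,0,0]],[0.4,[0.12,-0.09,0.17],[0,0,0]],[0.4,[0.18,-0.135,0.17],[0,0,0]],[0.4,[0.24,-0.18,0.17],[0,0,0]],[0.4,[0.3,-0.22,0.17],[0,0,0]],[0.4,[0.36,-0.27,0.17],[0,0,0]],[0.4,[0.42,-0.315,0.17],[0,0,0]],[0.4,[0.456,-0.342,0.17],[0,0,0]],[0.4,[0.456,-0.342,0.17],[0,0,0]],[0.4,[0.456,-0.342,0.17],[0,0,0]]]'

```text
time_s: 1.07
position: [0.4612, 0.3263, 0.2894]
orientation: [-0.001, 0.218, 0.976, -0.001]
force: [0.4, 0.7, -0.6]
grip_width: 0.0658
```

```bash
python3 - <<'E'
from m import *
print(ctrl.state()['position'])
p,d,i=shot('wrist','w1'); C=cloud(d,i)
print(-np.array(i['R']).T@np.array(i['t']).ravel())
m=(np.abs(C[...,2]-.222)<.007)&(np.hypot(C[...,0]-.46,C[...,1]-.326)<.03)
print(m.sum()); 
if m.sum()>5: pl=plane(i,np.argwhere(m)[:,::-1],.22);print(cv2.minEnclosingCircle(pl[:,:2].astype(np.float32)*1000),pl.mean(0))
m=(np.abs(C[...,2]-.16)<.006)&(np.hypot(C[...,0]-.488,C[...,1]-.337)<.085)
pl=plane(i,np.argwhere(m)[:,::-1],.16);print('fork',m.sum(),cv2.minAreaRect((pl[:,:2]*1000).astype(np.float32)))
E
```

```text
[0.46122936 0.3262556  0.28941768]
[0.40192989 0.3544145  0.46862387]
415
((459.39215087890625, 328.1578369140625), 10.87105655670166) [0.4592141 0.3281258 0.22     ]
fork 1774 ((484.51837158203125, 336.4410095214844), (106.27669525146484, 40.23948669433594), 18.671619415283203)
```

View pics/w1.png

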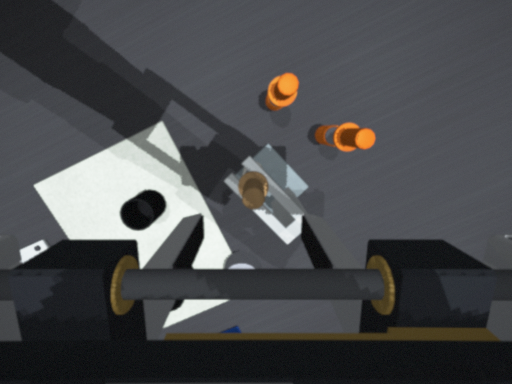

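The wrist view shows the wooden-grip brush at (254,188) in the fork slot. The two orange ones at (284,90) and (350,137) are the decoys. I'm going down on the wooden one.

step_arm --steps '[[0.2,[-0.003,0.002,-0.06],[0,0,0]],[0.2,[-0.003,0.002,-0.12],[0,0,0]],[0.2,[-0.003,0.002,-0.18],[0,0,0]],[0.2,[-0.003,0.002,-0.21],[0,0,0]],[0.2,[-0.003,0.002,-0.226],[0,0,0]],[0.2,[-0.003,0.002,-0.226],[0,0,0]],[-1,[-0.003,0.002,-0.226],[0,0,0]],[-1,[-0.003,0.002,-0.226],[0,0,0]],[-1,[-0.003,0.002,-0.226],[0,0,0]],[-1,[-0.003,0.002,-0.226],[0,0,0]],[-1,[-0.003,0.002,-0.226],[0,0,0]],[-1,[-0.003,0.002,-0.226],[0,0,0]],[-1,[-0.003,0.002,-0.226],[0,0,0]],[-1,[-0.003,0.002,-0.226],[0,0,0]]]' --grip_force 30

```text
time_s: 2.28
position: [0.459, 0.3286, 0.1783]
orientation: [0.0, 0.216, 0.976, 0.0]
force: [-1.4, -1.4, 2.8]
grip_width: 0.0214
```

step_arm --steps '[[-1,[0,0,0.01],[0,0,0]],[-1,[0,0,0.02],[0,0,0]],[-1,[0,0,0.03],[0,0,0]],[-1,[0,0,0.03],[0,0,0]],[-1,[-0.028,-0.01,0.03],[0,0,0]],[-1,[-0.057,-0.019,0.03],[0,0,0]],[-1,[-0.085,-0.029,0.03],[0,0,0]],[-1,[-0.114,-0.038,0.03],[0,0,0]],[-1,[-0.142,-0.048,0.03],[0,0,0]],[-1,[-0.17,-0.058,0.03],[0,0,0]],[-1,[-0.17,-0.058,0.1],[0,0,0]],[-1,[-0.17,-0.058,0.18],[0,0,0]],[-1,[-0.17,-0.058,0.18],[0,0,0]],[-1,[-0.17,-0.058,0.18],[0,0,0]]]'

```text
time_s: 3.45
position: [0.3747, 0.3003, 0.2708]
orientation: [0.002, 0.216, 0.976, 0.002]
force: [-0.5, -0.2, -1.3]
grip_width: 0.0216
```

```bash
python3 - <<'E'
from m import *
print(ctrl.state()['position'],ctrl.state()['force'])
for n in('top','scene'):
    p,d,i=shot(n,n+'1'); C=cloud(d,i); g=ctrl.state()['position']
    m=(np.hypot(C[...,0]-g[0],C[...,1]-g[1])<.03)
    for lo in np.arange(.10,.30,.02):
        k=m&(C[...,2]>lo)&(C[...,2]<lo+.02)
        if k.sum()>3: print(n,round(lo,2),k.sum(),C[k].mean(0).round(4),C[k][:,2].min().round(4))
p=cv2.imread('pics/scene1.png'); cv2.imwrite('pics/c3.png',cv2.resize(p[60:260,260:460],None,fx=3,fy=3,interpolation=3))
E
```

```text
[0.3747065  0.30032688 0.27075573] [-0.46133542 -0.24328146 -1.28758742]
top 0.14 10 [0.3849 0.2889 0.1519] 0.145
top 0.16 14 [0.3854 0.2912 0.1704] 0.1621
top 0.18 31 [0.3845 0.2921 0.1939] 0.1815
scene 0.14 52 [0.3841 0.2941 0.1493] 0.1404
scene 0.16 50 [0.3837 0.294  0.1693] 0.1608
scene 0.18 91 [0.3806 0.2954 0.1922] 0.1808
scene 0.2 19 [0.3785 0.2961 0.2103] 0.2021
scene 0.22 22 [0.3787 0.2953 0.2296] 0.2208
scene 0.24 66 [0.3828 0.2943 0.2564] 0.2514
scene 0.26 80 [0.3815 0.2936 0.272 ] 0.2603
scene 0.28 112 [0.3814 0.2946 0.2902] 0.2802
```

View pics/c3.png

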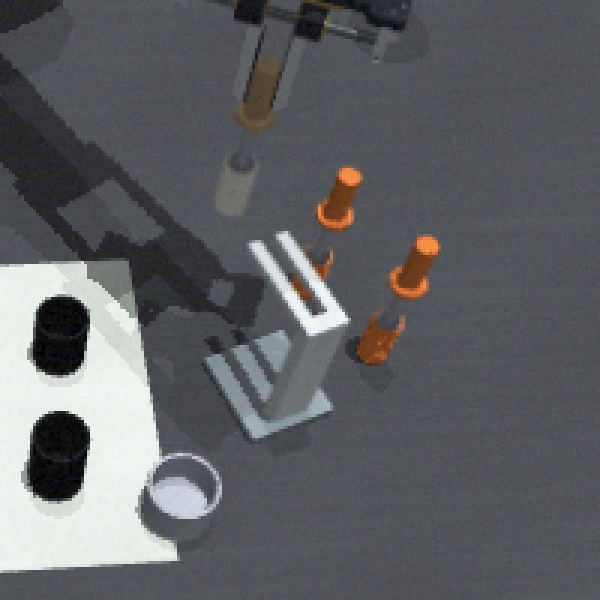

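```bash
cat >> m.py <<'E'
T=dict(tall=((.580,.124),.08,.026),mid=((.4445,.141),.065,.026),pot=((.62,.232),.05,.033),lo=((.4707,-.2075),.035,.015),med=((.468,-.303),.05,.015))
def meas(f,keys=T,pos=None):
    p,d,i=load(f); C=cloud(d,i)
    for k in keys:
        xy,z,r=T[k]
        if pos: xy=pos
        m=(np.abs(C[...,2]-z-.001)<.006)&(np.hypot(C[...,0]-xy[0],C[...,1]-xy[1])<r+.012)
        if m.sum()<20: print(f,k,'few',m.sum()); continue
        pl=plane(i,np.argwhere(m)[:,::-1],z)
        cc,rr=cv2.minEnclosingCircle(pl[:,:2].astype(np.float32)*1000)
        print(f,k,m.sum(),'mec',np.round(cc,1),round(rr,1),'mean',np.round(pl.mean(0)*1000,1))
E
python3 -c "
from m import *
meas('w1')"
```

```text
w1 tall 51 mec [598.4 130.6] 15.1 mean [598.9 130.3  80. ]
w1 mid 327 mec [443. 142.] 26.8 mean [442.7 141.5  65. ]
w1 pot 85 mec [597.5 242.5] 22.2 mean [593.1 244.6  50. ]
w1 lo few 0
w1 med few 0
```

step_arm --steps '[[-1,[0.05,-0.043,0],[0,0,0]],[-1,[0.1,-0.086,0],[0,0,0]],[-1,[0.15,-0.129,0],[0,0,0]],[-1,[0.2,-0.172,0],[0,0,0]],[-1,[0.25,-0.215,0],[0,0,0]],[-1,[0.3,-0.258,0],[0,0,0]],[-1,[0.35,-0.301,0],[0,0,0]],[-1,[0.39,-0.335,0],[0,0,0]],[-1,[0.411,-0.352,0],[0,0,0]],[-1,[0.411,-0.352,0],[0,0,0]],[-1,[0.411,-0.352,0],[0,0,0]],[-1,[0.411,-0.352,0],[0,0,0]]]'

```text
time_s: 4.55
position: [0.5781, 0.1247, 0.2671]
orientation: [-0.001, 0.216, 0.976, 0.0]
force: [-0.2, -0.8, -0.6]
grip_width: 0.0215
```

```bash
python3 - <<'E'
from m import *
s=ctrl.state();print(s['position'],s['force'])
for n in('scene','wrist'): shot(n,n+'2')
p=cv2.imread('pics/scene2.png'); cv2.imwrite('pics/c4.png',cv2.resize(p[100:250,220:370],None,fx=4,fy=4,interpolation=3))
E
```

```text
[0.5781488  0.12472701 0.26709245] [-0.21472782 -0.82259656 -0.60128767]
```

View pics/c4.png

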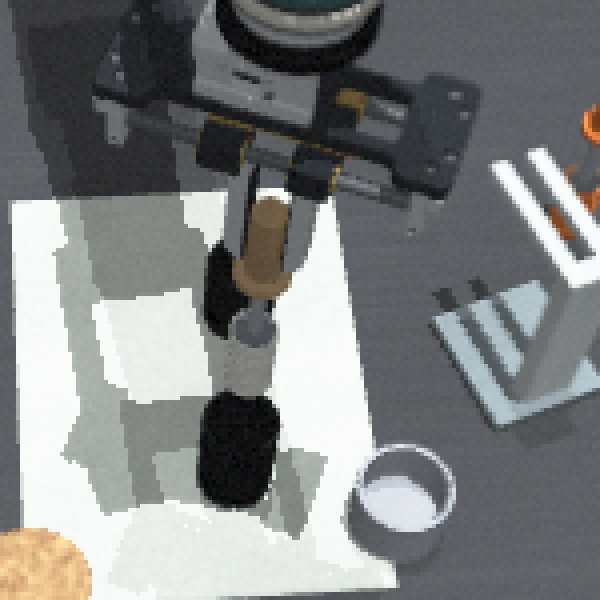

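View pics/wrist2.png

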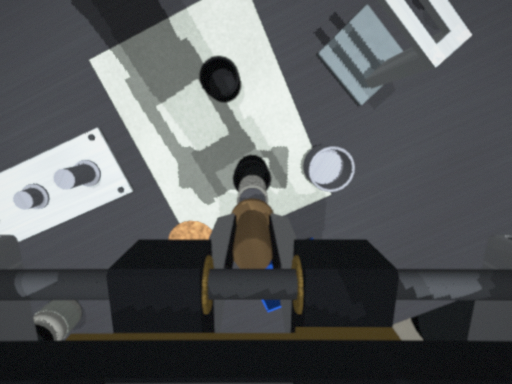

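step_arm --steps '[[-1,[0.003,0,-0.03],[0,0,0]],[-1,[0.003,0,-0.06],[0,0,0]],[-1,[0.003,0,-0.09],[0,0,0]],[-1,[0.003,0,-0.12],[0,0,0]],[-1,[0.003,0,-0.15],[0,0,0]],[-1,[0.003,0,-0.18],[0,0,0]],[-1,[0.003,0,-0.21],[0,0,0]],[-1,[0.003,0,-0.23],[0,0,0]],[-1,[0.003,0,-0.245],[0,0,0]],[-1,[0.003,0,-0.245],[0,0,0]],[-1,[0.003,0,-0.245],[0,0,0]]]'

```text
time_s: 5.57
position: [0.5805, 0.124, 0.1453]
orientation: [0.0, 0.216, 0.976, 0.0]
force: [-0.5, -0.2, -0.6]
grip_width: 0.0213
```

step_arm --steps '[[-1,[0,0,-0.003],[0,0,0]],[-1,[0,0,-0.006],[0,0,0]],[-1,[0,0,-0.009],[0,0,0]],[-1,[0,0,-0.012],[0,0,0]],[-1,[0,0,-0.012],[0,0,0]],[-1,[0,0,-0.012],[0,0,0]]]'

```text
time_s: 6.07
position: [0.5809, 0.1236, 0.1393]
orientation: [0.0, 0.216, 0.976, 0.0]
force: [0.5, 0.1, -0.8]
grip_width: 0.0215
```

step_arm --steps '[[-1,[0,0,-0.002],[0,0,0]],[-1,[0,0,-0.004],[0,0,0]],[-1,[0,0,-0.004],[0,0,0]],[-1,[0,0,-0.004],[0,0,0]]]'

```text
time_s: 6.4
position: [0.5812, 0.1236, 0.1393]
orientation: [0.001, 0.216, 0.976, 0.0]
force: [-2.0, -0.6, 6.6]
grip_width: 0.0215
```

step_arm --steps '[[-1,[0,0,0.03],[0,0,0]],[-1,[0,0,0.06],[0,0,0]],[-1,[0,0,0.09],[0,0,0]],[-1,[0,0,0.12],[0,0,0]],[-1,[0,0,0.14],[0,0,0]],[-1,[0,0,0.152],[0,0,0]],[-1,[0,0,0.152],[0,0,0]],[-1,[0,0,0.152],[0,0,0]]]'

```text
time_s: 7.07
position: [0.5806, 0.1236, 0.2126]
orientation: [-0.0, 0.216, 0.976, -0.0]
force: [-0.8, -0.4, -1.1]
grip_width: 0.0217
```

step_arm --steps '[[-1,[0,0,-0.03],[0,0,0]],[-1,[0,0,-0.06],[0,0,0]],[-1,[0,0,-0.09],[0,0,0]],[-1,[0,0,-0.12],[0,0,0]],[-1,[0,0,-0.135],[0,0,0]],[-1,[0,0,-0.144],[0,0,0]],[-1,[0,0,-0.148],[0,0,0]],[-1,[0,0,-0.152],[0,0,0]],[-1,[0,0,-0.152],[0,0,0]],[-1,[0,0,-0.152],[0,0,0]]]'

```text
time_s: 7.9
position: [0.58, 0.1232, 0.1393]
orientation: [-0.0, 0.216, 0.976, -0.0]
force: [-3.7, 0.4, 7.3]
grip_width: 0.0213
```

step_arm --steps '[[-1,[0,0,0.03],[0,0,0]],[-1,[0,0,0.06],[0,0,0]],[-1,[0,0,0.09],[0,0,0]],[-1,[0,0,0.12],[0,0,0]],[-1,[0,0,0.145],[0,0,0]],[-1,[0,0,0.158],[0,0,0]],[-1,[0,0,0.158],[0,0,0]],[-1,[0,0,0.158],[0,0,0]],[-1,[0,0,0.13],[0,0,0]],[-1,[0,0,0.1],[0,0,0]],[-1,[0,0,0.07],[0,0,0]],[-1,[0,0,0.04],[0,0,0]],[-1,[0,0,0.02],[0,0,0]],[-1,[0,0,0.01],[0,0,0]],[-1,[0,0,0.005],[0,0,0]],[-1,[0,0,0],[0,0,0]],[-1,[0,0,0],[0,0,0]],[-1,[0,0,0],[0,0,0]]]'

```text
time_s: 9.4
position: [0.5802, 0.1233, 0.1393]
orientation: [0.0, 0.216, 0.976, -0.0]
force: [-4.1, -0.7, 6.5]
grip_width: 0.0219
```

step_arm --steps '[[-1,[0,0,0.05],[0,0,0]],[-1,[0,0,0.1],[0,0,0]],[-1,[0,0,0.16],[0,0,0]],[-1,[0,0,0.22],[0,0,0]],[-1,[0,0,0.25],[0,0,0]],[-1,[-0.06,0.008,0.25],[0,0,0]],[-1,[-0.12,0.016,0.25],[0,0,0]],[-1,[-0.18,0.024,0.25],[0,0,0]],[-1,[-0.24,0.032,0.25],[0,0,0]],[-1,[-0.273,0.036,0.25],[0,0,0]],[-1,[-0.273,0.036,0.25],[0,0,0]],[-1,[-0.273,0.036,0.25],[0,0,0]],[-1,[-0.273,0.036,0.25],[0,0,0]]]'

```text
time_s: 10.48
position: [0.4449, 0.1415, 0.2622]
orientation: [0.001, 0.216, 0.976, 0.0]
force: [0.2, 0.4, -0.9]
grip_width: 0.022
```

```bash
python3 - <<'E'
from m import *
s=ctrl.state();print(s['position'],s['force'])
for n in('scene','wrist'): shot(n,n+'3')
meas('scene3');meas('wrist3')
p=cv2.imread('pics/scene3.png'); q=cv2.imread('pics/wrist3.png')
cv2.imwrite('pics/c5.png',np.hstack([cv2.resize(p[100:250,230:350],(400,500),interpolation=3),cv2.resize(q[50:250,170:330],(400,500),interpolation=3)]))
E
```

```text
[0.44494963 0.14153283 0.26216342] [ 0.24381199  0.38924677 -0.89587659]
scene3 tall 109 mec [579.3 122.5] 26.9 mean [578.6 123.   80. ]
scene3 mid 99 mec [443.8 140.1] 28.1 mean [442.8 139.4  65. ]
scene3 pot 142 mec [619.5 230.1] 33.9 mean [618.9 229.6  50. ]
scene3 lo 74 mec [ 470.5 -210.4] 15.7 mean [ 470.1 -209.3   35. ]
scene3 med 92 mec [ 468.1 -305.4] 17.2 mean [ 467.7 -305.4   50. ]
wrist3 tall few 0
wrist3 mid 236 mec [443.  140.9] 25.7 mean [435.1 143.6  65. ]
wrist3 pot 138 mec [605.1 239.8] 28.9 mean [595.9 244.1  50. ]
wrist3 lo few 0
wrist3 med few 0
```

View pics/c5.png

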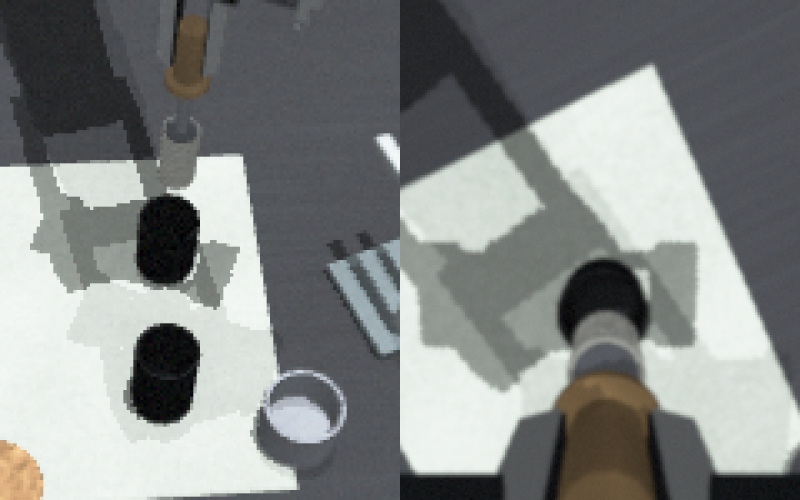

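step_arm --steps '[[-1,[-0.002,0,-0.03],[0,0,0]],[-1,[-0.002,0,-0.06],[0,0,0]],[-1,[-0.002,0,-0.09],[0,0,0]],[-1,[-0.002,0,-0.12],[0,0,0]],[-1,[-0.002,0,-0.15],[0,0,0]],[-1,[-0.002,0,-0.18],[0,0,0]],[-1,[-0.002,0,-0.21],[0,0,0]],[-1,[-0.002,0,-0.225],[0,0,0]],[-1,[-0.002,0,-0.235],[0,0,0]],[-1,[-0.002,0,-0.24],[0,0,0]],[-1,[-0.002,0,-0.244],[0,0,0]],[-1,[-0.002,0,-0.248],[0,0,0]],[-1,[-0.002,0,-0.248],[0,0,0]],[-1,[-0.002,0,-0.248],[0,0,0]]]'

```text
time_s: 11.75
position: [0.444, 0.1417, 0.1392]
orientation: [0.001, 0.216, 0.976, 0.0]
force: [-0.2, -0.1, 1.7]
grip_width: 0.0218
```

step_arm --steps '[[-1,[0,0,-0.004],[0,0,0]],[-1,[0,0,-0.004],[0,0,0]],[-1,[0,0,0.03],[0,0,0]],[-1,[0,0,0.06],[0,0,0]],[-1,[0,0,0.09],[0,0,0]],[-1,[0,0,0.115],[0,0,0]],[-1,[0,0,0.126],[0,0,0]],[-1,[0,0,0.126],[0,0,0]],[-1,[0,0,0.126],[0,0,0]]]'

```text
time_s: 12.5
position: [0.4431, 0.1416, 0.2007]
orientation: [-0.0, 0.216, 0.976, 0.0]
force: [0.7, 0.5, -0.7]
grip_width: 0.0215
```

step_arm --steps '[[-1,[0,0,-0.03],[0,0,0]],[-1,[0,0,-0.06],[0,0,0]],[-1,[0,0,-0.09],[0,0,0]],[-1,[0,0,-0.11],[0,0,0]],[-1,[0,0,-0.12],[0,0,0]],[-1,[0,0,-0.126],[0,0,0]],[-1,[0,0,-0.13],[0,0,0]],[-1,[0,0,-0.13],[0,0,0]],[-1,[0,0,-0.13],[0,0,0]]]'

```text
time_s: 13.25
position: [0.4432, 0.141, 0.1391]
orientation: [0.001, 0.216, 0.976, -0.0]
force: [-5.0, -2.8, 12.3]
grip_width: 0.0214
```

step_arm --steps '[[-1,[0,0,0.06],[0,0,0]],[-1,[0,0,0.12],[0,0,0]],[-1,[0,0,0.18],[0,0,0]],[-1,[0,0,0.25],[0,0,0]],[-1,[0.06,0.031,0.25],[0,0,0]],[-1,[0.12,0.062,0.25],[0,0,0]],[-1,[0.18,0.093,0.25],[0,0,0]],[-1,[0.24,0.123,0.25],[0,0,0]],[-1,[0.3,0.154,0.25],[0,0,0]],[-1,[0.353,0.182,0.25],[0,0,0]],[-1,[0.353,0.182,0.25],[0,0,0]],[-1,[0.353,0.182,0.25],[0,0,0]],[-1,[0.353,0.182,0.25],[0,0,0]]]'

```text
time_s: 14.33
position: [0.6193, 0.2324, 0.2605]
orientation: [-0.001, 0.216, 0.976, -0.0]
force: [0.4, 0.1, -1.3]
grip_width: 0.0218
```

```bash
python3 - <<'E'
from m import *
s=ctrl.state();print(s['position'],s['force'])
for n in('scene','wrist'): shot(n,n+'4')
meas('scene4');meas('wrist4')
p=cv2.imread('pics/scene4.png'); q=cv2.imread('pics/wrist4.png')
cv2.imwrite('pics/c6.png',np.hstack([cv2.resize(p[100:280,240:400],(400,450),interpolation=3),cv2.resize(q[50:250,170:350],(400,450),interpolation=3)]))
E
```

```text
[0.6192504  0.23239655 0.26052304] [ 0.44440359  0.07285917 -1.3264683 ]
scene4 tall 108 mec [578.8 121.9] 26.8 mean [578.1 122.2  80. ]
scene4 mid 96 mec [443.5 137.4] 28.0 mean [443.  139.2  65. ]
scene4 pot 147 mec [620.3 230. ] 34.6 mean [619.5 230.1  50. ]
scene4 lo 76 mec [ 470.5 -210.4] 15.7 mean [ 470.1 -209.4   35. ]
scene4 med 92 mec [ 468.5 -305.9] 17.5 mean [ 467.6 -305.5   50. ]
wrist4 tall 393 mec [578.9 125. ] 26.2 mean [579.2 124.6  80. ]
wrist4 mid 496 mec [444.1 141.1] 26.4 mean [443.3 141.1  65. ]
wrist4 pot 304 mec [619.3 231.7] 32.7 mean [611.4 235.3  50. ]
wrist4 lo few 0
wrist4 med few 0
```

View pics/c6.png

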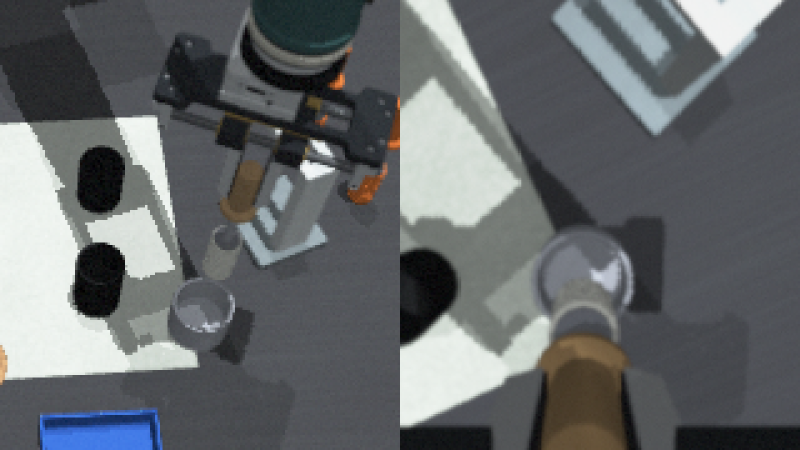

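step_arm --steps '[[-1,[0.001,0,-0.04],[0,0,0]],[-1,[0.001,0,-0.08],[0,0,0]],[-1,[0.001,0,-0.12],[0,0,0]],[-1,[0.001,0,-0.16],[0,0,0]],[-1,[0.001,0,-0.19],[0,0,0]],[-1,[0.001,0,-0.21],[0,0,0]],[-1,[0.001,0,-0.225],[0,0,0]],[-1,[0.001,0,-0.23],[0,0,0]],[-1,[0.001,0,-0.234],[0,0,0]],[-1,[0.001,0,-0.238],[0,0,0]],[-1,[0.001,0,-0.238],[0,0,0]],[-1,[0.001,0,-0.238],[0,0,0]]]'

```text
time_s: 15.43
position: [0.6207, 0.2327, 0.1432]
orientation: [0.001, 0.216, 0.976, 0.001]
force: [0.1, 0.5, 0.4]
grip_width: 0.0215
```

step_arm --steps '[[-1,[0,0,-0.003],[0,0,0]],[-1,[0,0,-0.005],[0,0,0]],[-1,[0,0,-0.005],[0,0,0]],[-1,[0,0,-0.005],[0,0,0]]]'

```text
time_s: 15.77
position: [0.621, 0.2328, 0.1431]
orientation: [0.002, 0.216, 0.976, 0.001]
force: [-1.4, -0.5, 7.1]
grip_width: 0.0215
```

step_arm --steps '[[-1,[0,0,0.08],[0,0,0]],[-1,[0,0,0.16],[0,0,0]],[-1,[0,0,0.22],[0,0,0]],[-1,[0,0,0.25],[0,0,0]],[-1,[-0.07,-0.015,0.27],[0,0,0]],[-1,[-0.14,-0.03,0.27],[0,0,0]],[-1,[-0.21,-0.045,0.27],[0,0,0]],[-1,[-0.28,-0.06,0.27],[0,0,0]],[-1,[-0.31,-0.04,0.27],[0,0,0]],[-1,[-0.35,0,0.27],[0,0,0]],[-1,[-0.4,0.04,0.27],[0,0,0]],[-1,[-0.44,0.08,0.27],[0,0,0]],[-1,[-0.48,0.12,0.27],[0,0,0]],[-1,[-0.494,0.133,0.27],[0,0,0]],[-1,[-0.494,0.133,0.27],[0,0,0]],[-1,[-0.494,0.133,0.27],[0,0,0]],[-1,[-0.494,0.133,0.27],[0,0,0]]]'

```text
time_s: 17.18
position: [0.3741, 0.2984, 0.2745]
orientation: [0.0, 0.217, 0.976, -0.0]
force: [-0.1, -0.1, -1.0]
grip_width: 0.0214
```

step_arm --steps '[[-1,[0,0.002,-0.05],[0,0,0]],[-1,[0,0.002,-0.1],[0,0,0]],[-1,[0,0.002,-0.14],[0,0,0]],[-1,[0,0.002,-0.16],[0,0,0]],[-1,[0,0.002,-0.16],[0,0,0]],[-1,[0,0.002,-0.16],[0,0,0]],[-1,[0,0.002,-0.16],[0,0,0]]]'

```text
time_s: 17.77
position: [0.3743, 0.3002, 0.1961]
orientation: [0.001, 0.217, 0.976, 0.001]
force: [0.8, 0.4, -0.5]
grip_width: 0.0216
```

```bash
python3 - <<'E'
from m import *
s=ctrl.state();print(s['position'],s['force'])
p,d,i=shot('scene','scene5'); cv2.imwrite('pics/c7.png',cv2.resize(p[80:230,290:410],None,fx=4,fy=4,interpolation=3))
E
```

```text
[0.37431069 0.30021067 0.19607611] [ 0.80026677  0.3551447  -0.48388382]
```

View pics/c7.png

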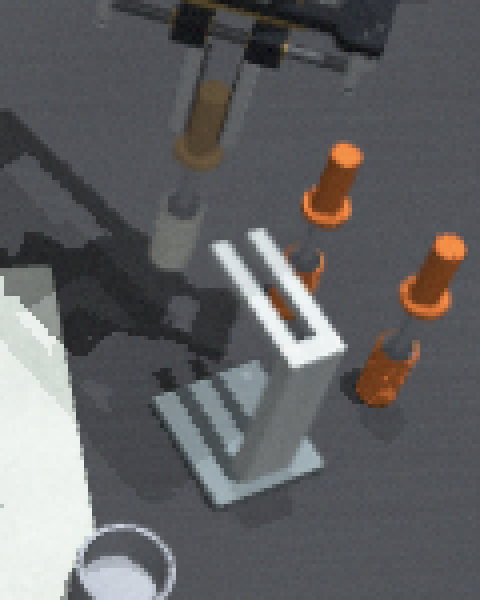

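step_arm --steps '[[-1,[0.025,0.008,-0.006],[0,0,0]],[-1,[0.05,0.016,-0.006],[0,0,0]],[-1,[0.075,0.025,-0.006],[0,0,0]],[-1,[0.1,0.033,-0.006],[0,0,0]],[-1,[0.125,0.041,-0.006],[0,0,0]],[-1,[0.15,0.05,-0.006],[0,0,0]],[-1,[0.167,0.055,-0.006],[0,0,0]],[-1,[0.167,0.055,-0.006],[0,0,0]],[-1,[0.167,0.055,-0.006],[0,0,0]]]'

```text
time_s: 18.57
position: [0.457, 0.3277, 0.192]
orientation: [0.0, 0.216, 0.976, 0.0]
force: [1.2, -0.4, -1.2]
grip_width: 0.0213
```

step_arm --steps '[[-1,[0.002,0.001,-0.008],[0,0,0]],[-1,[0.002,0.001,-0.016],[0,0,0]],[-1,[0.002,0.001,-0.022],[0,0,0]],[-1,[0.002,0.001,-0.028],[0,0,0]],[-1,[0.002,0.001,-0.03],[0,0,0]],[-1,[0.002,0.001,-0.03],[0,0,0]]]'

```text
time_s: 19.07
position: [0.4571, 0.328, 0.1781]
orientation: [0.0, 0.216, 0.976, 0.0]
force: [-2.8, -0.9, 5.5]
grip_width: 0.0211
```

step_arm --steps '[[-0.1,[0,0,0.002],[0,0,0]],[0,[0,0,0.002],[0,0,0]],[0.1,[0,0,0.002],[0,0,0]],[0.2,[0,0,0.002],[0,0,0]],[0.2,[0,0,0.002],[0,0,0]],[0.2,[0,0,0.06],[0,0,0]],[0.2,[0,0,0.12],[0,0,0]],[0.2,[0,0,0.18],[0,0,0]],[0.2,[0,0,0.24],[0,0,0]],[0.2,[0,0,0.24],[0,0,0]]]'

```text
time_s: 19.9
position: [0.4595, 0.3292, 0.3041]
orientation: [0.005, 0.216, 0.976, 0.004]
force: [-0.2, 0.2, 0.4]
grip_width: 0.0564
```

```bash
python3 - <<'E'
from m import *
s=ctrl.state();print(s['position'],s['force'],s['joints'])
p,d,i=shot('scene','scene6'); w,_,_=shot('wrist','wrist6'); cv2.imwrite('pics/c8.png',np.hstack([cv2.resize(p[100:220,310:410],(400,480),interpolation=3),cv2.resize(w[80:270,170:330],(400,480))]))
C=cloud(*[d,i]);m=(np.abs(C[...,2]-.22)<.01)&(np.hypot(C[...,0]-.46,C[...,1]-.326)<.03);print(m.sum(),C[m].mean(0))
E
```

```text
[0.4595244  0.32916745 0.3041009 ] [-0.18585074  0.17758625  0.3981936 ] [ 5.21260674e-01  1.14343839e-01  1.14749519e+00  6.05627746e-05
  1.86712001e+00 -6.13702971e-01]
65 [0.45868221 0.32379965 0.21921607]
```

View pics/c8.png

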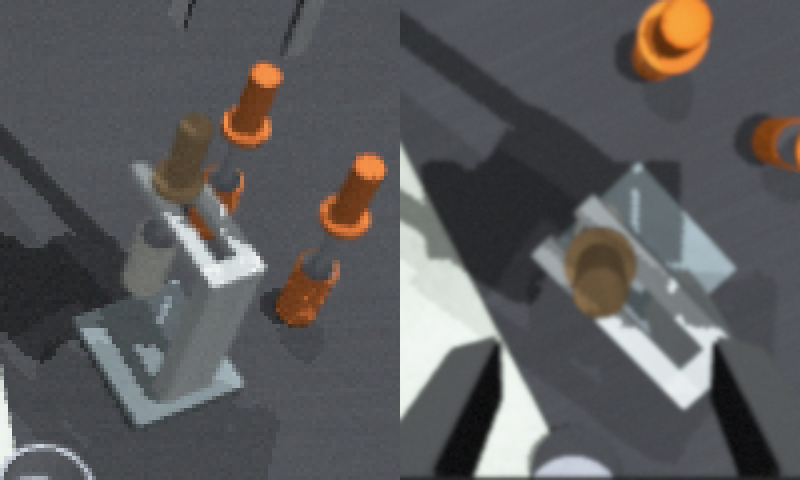

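step_arm --steps '[[0.7,[0.024,-0.041,0],[0,0,-0.1]],[0.7,[0.048,-0.082,0],[0,0,-0.2]],[0.7,[0.072,-0.123,0],[0,0,-0.3]],[0.7,[0.096,-0.164,0],[0,0,-0.4]],[0.7,[0.12,-0.204,0],[0,0,-0.5]],[0.7,[0.144,-0.245,0],[0,0,-0.6]],[0.7,[0.168,-0.286,0],[0,0,-0.7]],[0.7,[0.192,-0.327,0],[0,0,-0.8]],[0.7,[0.216,-0.368,0],[0,0,-0.9]],[0.7,[0.24,-0.409,0],[0,0,-1]],[0.7,[0.24,-0.409,0],[0,0,-1]],[0.7,[0.24,-0.409,0],[0,0,-1]],[0.7,[0.24,-0.409,0],[0,0,-1]]]'

```text
time_s: 21.08
position: [0.577, 0.124, 0.2948]
orientation: [-0.001, 0.675, 0.738, -0.001]
force: [-0.7, 1.0, 0.6]
grip_width: 0.08
```

step_arm --steps '[[0.7,[0,0,-0.08],[0,0,-0.083]],[0.7,[0,0,-0.16],[0,0,-0.083]],[0.7,[0,0,-0.22],[0,0,-0.083]],[0.7,[0,0,-0.22],[0,0,-0.083]],[0.7,[0,0,-0.22],[0,0,-0.083]]]'

```text
time_s: 21.5
position: [0.5758, 0.1246, 0.1845]
orientation: [-0.002, 0.706, 0.708, -0.002]
force: [-0.4, 0.1, 0.5]
grip_width: 0.0798
```

```bash
python3 - <<'E'
from m import *
s=ctrl.state();print(s['position'],s['orientation'],s['grip_width'])
p,d,i=shot('wrist','wrist7'); meas('wrist7')
E
```

```text
[0.57581962 0.12455608 0.18445216] [-0.00168828  0.70599618  0.708211   -0.00192818] 0.079771450313269
wrist7 tall 583 mec [579.2 124. ] 26.0 mean [579. 124.  80.]
wrist7 mid 634 mec [444.5 140.6] 27.0 mean [443.7 140.9  65. ]
wrist7 pot 340 mec [617.7 264.2] 29.4 mean [617.3 254.2  50. ]
wrist7 lo few 0
wrist7 med few 0
```

View pics/wrist7.png

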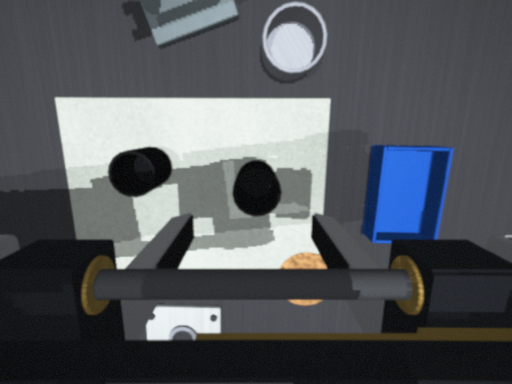

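step_arm --steps '[[0.7,[0.004,0,-0.06],[0,0,0]],[0.7,[0.006,0,-0.12],[0,0,0]],[0.7,[0.006,0,-0.18],[0,0,0]],[0.7,[0.006,0,-0.24],[0,0,0]],[0.7,[0.006,0,-0.27],[0,0,0]],[0.7,[0.006,0,-0.284],[0,0,0]],[0.7,[0.006,0,-0.284],[0,0,0]],[0.7,[0.006,0,-0.284],[0,0,0]]]'

```text
time_s: 22.22
position: [0.5828, 0.1241, 0.0475]
orientation: [0.002, 0.707, 0.708, 0.002]
force: [-0.2, -0.0, 0.3]
grip_width: 0.08
```

step_arm --steps '[[0.7,[-0.006,0,-0.008],[0,0,0]],[0.7,[-0.006,0,-0.008],[0,0,0]],[0.3,[-0.006,0,-0.008],[0,0,0]],[0.1,[-0.006,0,-0.008],[0,0,0]],[-0.1,[-0.006,0,-0.008],[0,0,0]],[-0.3,[-0.006,0,-0.008],[0,0,0]],[-1,[-0.006,0,-0.008],[0,0,0]],[-1,[-0.006,0,-0.008],[0,0,0]],[-1,[-0.006,0,-0.008],[0,0,0]],[-1,[-0.006,0,-0.008],[0,0,0]],[-1,[-0.006,0,-0.008],[0,0,0]],[-1,[-0.006,0,-0.008],[0,0,0]]]' --grip_force 20

```text
time_s: 23.22
position: [0.5781, 0.1236, 0.0408]
orientation: [0.0, 0.707, 0.707, 0.0]
force: [1.3, -0.0, 0.3]
grip_width: 0.0524
```

step_arm --steps '[[-1,[0,0,0.06],[0,0,0]],[-1,[0,0,0.13],[0,0,0]],[-1,[0,0,0.2],[0,0,0]],[-1,[-0.01,-0.04,0.26],[0,0,0]],[-1,[-0.03,-0.1,0.278],[0,0,0]],[-1,[-0.05,-0.17,0.278],[0,0,0]],[-1,[-0.07,-0.24,0.278],[0,0,0]],[-1,[-0.09,-0.31,0.278],[0,0,0]],[-1,[-0.11,-0.38,0.278],[0,0,0]],[-1,[-0.13,-0.45,0.278],[0,0,0]],[-1,[-0.15,-0.52,0.278],[0,0,0]],[-1,[-0.17,-0.59,0.278],[0,0,0]],[-1,[-0.19,-0.66,0.278],[0,0,0]],[-1,[-0.21,-0.72,0.278],[0,0,0]],[-1,[-0.215,-0.787,0.278],[0,0,0]],[-1,[-0.215,-0.787,0.278],[0,0,0]],[-1,[-0.215,-0.787,0.278],[0,0,0]],[-1,[-0.215,-0.787,0.278],[0,0,0]]]'

```text
time_s: 24.72
position: [0.4698, -0.2692, 0.1787]
orientation: [-0.001, 0.707, 0.707, 0.0]
force: [0.1, 0.1, -2.1]
grip_width: 0.0525
```

```bash
python3 - <<'E'
from m import *
T['hi']=((.473,-.113),.065,.015)
s=ctrl.state();print(s['position'],s['orientation'],s['grip_width'],s['force'])
p,d,i=shot('wrist','wrist8'); meas('wrist8',['hi','lo','med'])
C=cloud(d,i);g=s['position']
m=(np.abs(C[...,2]-(g[2]+.039))<.006)&(np.hypot(C[...,0]-g[0],C[...,1]-g[1])<.036)
print(m.sum());pl=plane(i,np.argwhere(m)[:,::-1],g[2]+.039);print(cv2.minEnclosingCircle(pl[:,:2].astype(np.float32)*1000),np.ptp(pl,0),pl.min(0))
E
```

```text
[ 0.4697813  -0.26915879  0.17867905] [-1.16887412e-03  7.06895702e-01  7.07316797e-01  2.21573689e-04] 0.05252134494826702 [ 0.08671546  0.07542717 -2.08960064]
wrist8 hi 855 mec [ 472.6 -114.2] 15.1 mean [ 472.2 -114.    65. ]
wrist8 lo 534 mec [ 470.1 -209. ] 14.8 mean [ 470.2 -208.8   35. ]
wrist8 med few 0
2030
((469.79193115234375, -261.9414367675781), 35.94501876831055) [0.0718898  0.03705426 0.        ] [ 0.43384702 -0.27899922  0.21767905]
```

View pics/wrist8.png

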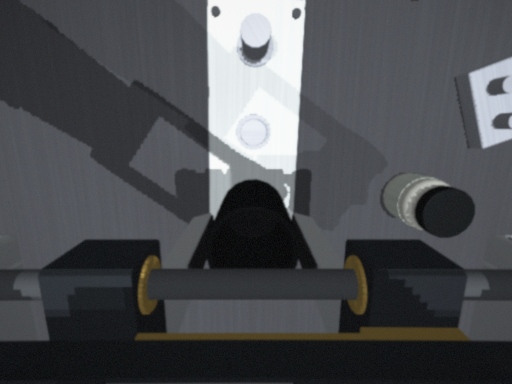

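step_arm --steps '[[-1,[0,0.06,0],[0,0,0]],[-1,[0,0.12,0],[0,0,0]],[-1,[0,0.12,0],[0,0,0]],[-1,[0,0.12,-0.05],[0,0,0]],[-1,[0,0.12,-0.1],[0,0,0]],[-1,[0,0.12,-0.15],[0,0,0]],[-1,[0,0.12,-0.18],[0,0,0]],[-1,[0,0.12,-0.18],[0,0,0]],[-1,[0,0.12,-0.18],[0,0,0]],[-1,[0,0.12,-0.18],[0,0,0]]]'

```text
time_s: 25.6
position: [0.4711, -0.2098, 0.091]
orientation: [0.001, 0.706, 0.708, 0.0]
force: [0.1, 1.0, -1.5]
grip_width: 0.0528
```

```bash
python3 - <<'E'
from m import *
s=ctrl.state();print(s['position'],s['orientation'],s['force'])
p,d,i=shot('scene','scene9');t,_,_=shot('top','top9')
cv2.imwrite('pics/c9.png',np.hstack([cv2.resize(p[110:230,95:225],(400,370),interpolation=3),cv2.resize(t[190:260,280:385],(400,370))]))
E
```

```text
[ 0.47113037 -0.20976489  0.09096196] [1.14175637e-03 7.06375955e-01 7.07835856e-01 3.27411255e-04] [ 0.14387816  0.95584149 -1.54465923]
```

View pics/c9.png

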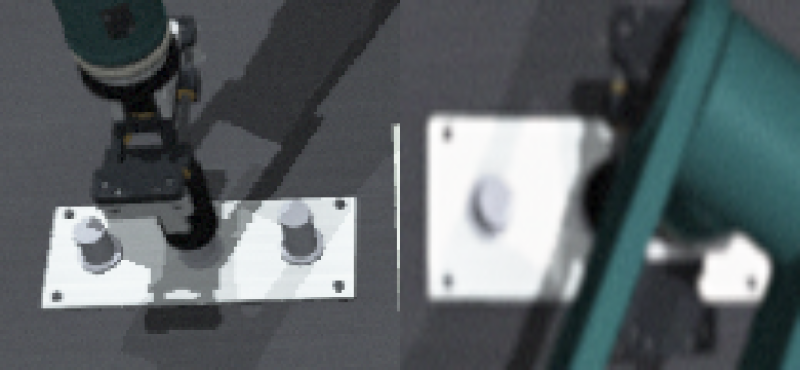

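step_arm --steps '[[-1,[-0.002,0.001,-0.01],[0,0,0]],[-1,[-0.002,0.001,-0.018],[0,0,0]],[-1,[-0.002,0.001,-0.024],[0,0,0]],[-1,[-0.002,0.001,-0.028],[0,0,0]],[-1,[-0.002,0.001,-0.028],[0,0,0]],[-1,[-0.002,0.001,-0.028],[0,0,0]]]'

```text
time_s: 26.2
position: [0.469, -0.2094, 0.0757]
orientation: [-0.0, 0.707, 0.707, -0.0]
force: [-1.2, 1.0, 0.9]
grip_width: 0.0524
```

step_arm --steps '[[-1,[0.001,0,-0.001],[0,0,0]],[0.15,[0.001,0,-0.001],[0,0,0]],[0.2,[0.001,0,-0.001],[0,0,0]],[0.3,[0.001,0,-0.001],[0,0,0]],[0.5,[0.001,0,-0.001],[0,0,0]],[0.5,[0.001,0,-0.001],[0,0,0]],[0.5,[0.001,0,0.04],[0,0,0]],[0.5,[0.001,0,0.09],[0,0,0]],[0.5,[0.001,0,0.15],[0,0,0]],[0.5,[0.001,0,0.22],[0,0,0]],[0.5,[0.001,0,0.25],[0,0,0]],[0.5,[0.001,-0.1,0.25],[0,0,0]],[0.5,[0.001,-0.1,0.25],[0,0,0]],[0.5,[0.001,-0.1,0.25],[0,0,0]]]'

```text
time_s: 27.37
position: [0.4695, -0.2614, 0.2002]
orientation: [0.0, 0.708, 0.706, -0.0]
force: [0.1, 1.0, -0.8]
grip_width: 0.0707
```

```bash
python3 - <<'E'
from m import *
T['hi']=((.473,-.113),.065,.015); T['tp']=((.470,-.209),.115,.026)
s=ctrl.state();print(s['position'],s['orientation'],s['force'])
for n in ('wrist','scene'):
    p,d,i=shot(n,n+'10'); meas(n+'10',['hi','med','tp'])
p=cv2.imread('pics/scene10.png'); q=cv2.imread('pics/wrist10.png')
cv2.imwrite('pics/c10.png',np.hstack([cv2.resize(p[110:230,95:225],(400,370),interpolation=3),cv2.resize(q,(500,370))]))
E
```

```text
[ 0.46950136 -0.26136381  0.20016266] [ 9.41382079e-05  7.07848646e-01  7.06364093e-01 -2.31627764e-04] [ 0.05664715  0.96774556 -0.77765541]
wrist10 hi 715 mec [ 472.3 -114.1] 15.0 mean [ 472.3 -113.8   65. ]
wrist10 med 439 mec [ 468.1 -302.9] 15.1 mean [ 468.1 -302.8   50. ]
wrist10 tp 712 mec [ 468.9 -209.4] 25.8 mean [ 468.9 -209.2  115. ]
scene10 hi 91 mec [ 473.4 -115.8] 17.3 mean [ 472.3 -115.4   65. ]
scene10 med 93 mec [ 468.5 -304.6] 17.8 mean [ 467.8 -305.5   50. ]
scene10 tp 111 mec [ 469.7 -211.1] 28.4 mean [ 469.1 -211.1  115. ]
```

View pics/c10.png

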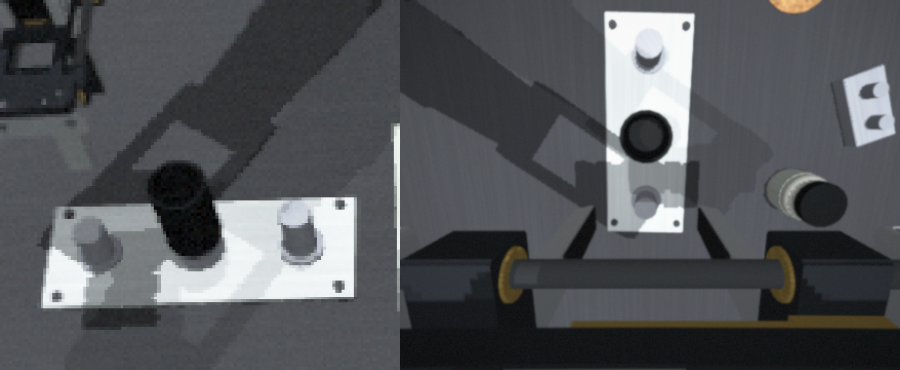

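step_arm --steps '[[0.7,[-0.005,0.06,0],[0,0,0]],[0.7,[-0.01,0.13,0],[0,0,0]],[0.7,[-0.015,0.2,0],[0,0,0]],[0.7,[-0.02,0.27,0],[0,0,0]],[0.7,[-0.025,0.34,0],[0,0,0]],[0.7,[-0.03,0.41,0],[0,0,0]],[0.7,[-0.035,0.48,0],[0,0,0]],[0.7,[-0.04,0.55,0],[0,0,0]],[0.7,[-0.045,0.62,0],[0,0,0]],[0.7,[-0.05,0.69,0],[0,0,0]],[0.7,[-0.052,0.76,0],[0,0,0]],[0.7,[-0.052,0.8,0],[0,0,0]],[0.7,[-0.052,0.805,-0.05],[0,0,0]],[0.7,[-0.052,0.805,-0.05],[0,0,0]],[0.7,[-0.052,0.805,-0.05],[0,0,0]],[0.7,[-0.052,0.805,-0.05],[0,0,0]]]'

```text
time_s: 28.8
position: [0.4432, 0.143, 0.1756]
orientation: [-0.0, 0.707, 0.707, -0.0]
force: [-0.2, 0.7, 0.2]
grip_width: 0.0801
```

```bash
python3 - <<'E'
from m import *
s=ctrl.state();print(s['position'],s['orientation'],s['force'],s['grip_width'])
shot('wrist','wrist11'); meas('wrist11',['mid'])
E
```

```text
[0.44320802 0.14301587 0.17562177] [-1.59056947e-04  7.06782786e-01  7.07430550e-01 -2.93602062e-04] [-0.17544581  0.65746417  0.22021171] 0.08014333577874388
wrist11 mid 559 mec [443.6 140.8] 25.8 mean [443.3 140.9  65. ]
```

step_arm --steps '[[0.7,[0,-0.004,-0.06],[0,0,0]],[0.7,[0,-0.004,-0.12],[0,0,0]],[0.7,[0,-0.004,-0.18],[0,0,0]],[0.7,[0,-0.004,-0.24],[0,0,0]],[0.7,[0,-0.004,-0.275],[0,0,0]],[0.7,[0,-0.004,-0.29],[0,0,0]],[0.7,[0,-0.004,-0.29],[0,0,0]],[0.7,[0,-0.004,-0.29],[0,0,0]]]'

```text
time_s: 29.52
position: [0.4448, 0.1408, 0.0318]
orientation: [0.001, 0.707, 0.707, 0.001]
force: [0.3, -0.6, 0.7]
grip_width: 0.0798
```

step_arm --steps '[[0.5,[-0.002,0,0],[0,0,0]],[0.3,[-0.002,0,0],[0,0,0]],[0.1,[-0.002,0,0],[0,0,0]],[-0.1,[-0.002,0,0],[0,0,0]],[-0.3,[-0.002,0,0],[0,0,0]],[-1,[-0.002,0,0],[0,0,0]],[-1,[-0.002,0,0],[0,0,0]],[-1,[-0.002,0,0],[0,0,0]],[-1,[-0.002,0,0],[0,0,0]],[-1,[-0.002,0,0],[0,0,0]],[-1,[-0.002,0,0],[0,0,0]]]' --grip_force 20

```text
time_s: 30.43
position: [0.4433, 0.1413, 0.0313]
orientation: [0.0, 0.707, 0.707, 0.001]
force: [-1.0, 0.2, 5.7]
grip_width: 0.0522
```

step_arm --steps '[[-1,[0,0,0.06],[0,0,0]],[-1,[0,0,0.13],[0,0,0]],[-1,[0,0,0.2],[0,0,0]],[-1,[0,-0.03,0.27],[0,0,0]],[-1,[0.005,-0.08,0.33],[0,0,0]],[-1,[0.01,-0.15,0.33],[0,0,0]],[-1,[0.015,-0.22,0.33],[0,0,0]],[-1,[0.02,-0.29,0.33],[0,0,0]],[-1,[0.025,-0.36,0.33],[0,0,0]],[-1,[0.03,-0.43,0.33],[0,0,0]],[-1,[0.035,-0.5,0.33],[0,0,0]],[-1,[0.04,-0.57,0.33],[0,0,0]],[-1,[0.045,-0.64,0.33],[0,0,0]],[-1,[0.05,-0.71,0.33],[0,0,0]],[-1,[0.05,-0.78,0.33],[0,0,0]],[-1,[0.05,-0.84,0.33],[0,0,0]],[-1,[0.05,-0.88,0.33],[0,0,0]],[-1,[0.05,-0.888,0.33],[0,0,0]],[-1,[0.05,-0.888,0.33],[0,0,0]],[-1,[0.05,-0.888,0.33],[0,0,0]]]'

```text
time_s: 32.1
position: [0.4674, -0.302, 0.1945]
orientation: [-0.001, 0.707, 0.707, 0.0]
force: [0.1, 0.3, -1.3]
grip_width: 0.0518
```

step_arm --steps '[[-1,[0.002,-0.002,-0.05],[0,0,0]],[-1,[0.002,-0.002,-0.1],[0,0,0]],[-1,[0.002,-0.002,-0.15],[0,0,0]],[-1,[0.002,-0.002,-0.18],[0,0,0]],[-1,[0.002,-0.002,-0.2],[0,0,0]],[-1,[0.002,-0.002,-0.2],[0,0,0]],[-1,[0.002,-0.002,-0.2],[0,0,0]],[-1,[0.002,-0.002,-0.2],[0,0,0]]]'

```text
time_s: 32.77
position: [0.4696, -0.3039, 0.0972]
orientation: [0.001, 0.707, 0.708, 0.0]
force: [-0.2, 1.0, -0.9]
grip_width: 0.0518
```

step_arm --steps '[[-1,[-0.002,0.002,-0.01],[0,0,0]],[-1,[-0.002,0.002,-0.018],[0,0,0]],[-1,[-0.002,0.002,-0.024],[0,0,0]],[-1,[-0.002,0.002,-0.029],[0,0,0]],[-1,[-0.002,0.002,-0.031],[0,0,0]],[-1,[-0.002,0.002,-0.031],[0,0,0]],[-1,[-0.002,0.002,-0.031],[0,0,0]]]'

```text
time_s: 33.35
position: [0.4676, -0.303, 0.0813]
orientation: [0.0, 0.707, 0.707, -0.0]
force: [-2.3, 2.4, 6.3]
grip_width: 0.0518
```

Contact at the expected height. I'll release, back off and check.

step_arm --steps '[[0.15,[0.001,0,0.001],[0,0,0]],[0.2,[0.001,0,0.001],[0,0,0]],[0.3,[0.001,0,0.001],[0,0,0]],[0.5,[0.001,0,0.001],[0,0,0]],[0.5,[0.001,0,0.001],[0,0,0]],[0.5,[0.001,0,0.04],[0,0,0]],[0.5,[0.001,0,0.09],[0,0,0]],[0.5,[0.001,0,0.15],[0,0,0]],[0.5,[0.001,0,0.22],[0,0,0]],[0.5,[0.001,0,0.28],[0,0,0]],[0.5,[0.001,0,0.28],[0,0,0]],[0.5,[0.001,0,0.28],[0,0,0]]]'

```text
time_s: 34.35
position: [0.4692, -0.3036, 0.2225]
orientation: [0.003, 0.707, 0.707, 0.0]
force: [-0.8, 0.9, -0.4]
grip_width: 0.0705
```

```bash
python3 - <<'E'
from m import *
T['tp']=((.470,-.209),.115,.026);T['mp']=((.468,-.303),.115,.026)
s=ctrl.state();print(s['position'],s['orientation'],s['force'])
for n in ('wrist','scene','top'):
    p,d,i=shot(n,n+'12'); meas(n+'12',['mp','tp'])
    if n!='wrist': meas(n+'12',['pot'],(.62,.255))
p=cv2.imread('pics/scene12.png'); q=cv2.imread('pics/wrist12.png')
cv2.imwrite('pics/c12.png',np.hstack([cv2.resize(p[110:290,95:345],(400,370),interpolation=3),cv2.resize(q,(400,370))]))
E
```

```text
[ 0.46920295 -0.30364982  0.22253001] [2.69769559e-03 7.06774078e-01 7.07434094e-01 3.57502090e-04] [-0.81532148  0.8833496  -0.39723553]
wrist12 mp 575 mec [ 467.6 -303.4] 26.0 mean [ 467.6 -303.7  115. ]
wrist12 tp 685 mec [ 468.9 -209.9] 25.7 mean [ 468.7 -208.4  115. ]
scene12 mp 118 mec [ 467.  -303.3] 28.1 mean [ 467.3 -304.8  115. ]
scene12 tp 115 mec [ 469.2 -209.6] 28.3 mean [ 468.4 -211.6  115. ]
scene12 pot 84 mec [617.  274.8] 33.7 mean [621.7 263.6  50. ]
top12 mp 77 mec [ 467.5 -301.6] 26.1 mean [ 468.4 -302.3  115. ]
top12 tp 76 mec [ 469.2 -206.5] 26.4 mean [ 469.4 -206.7  115. ]
top12 pot 57 mec [618.4 278.3] 33.1 mean [617.3 265.   50. ]
```

View pics/c12.png

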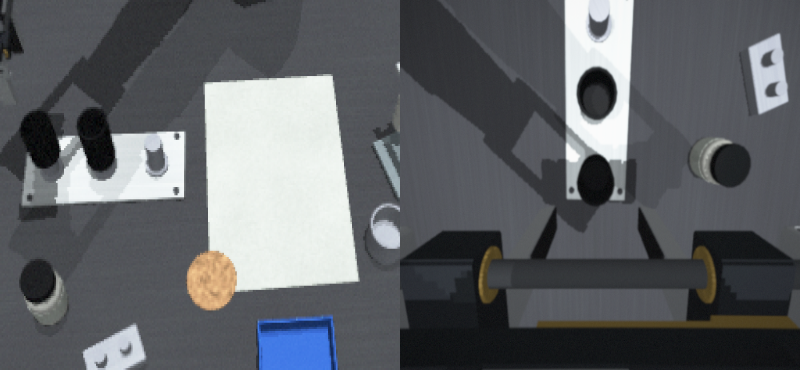

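step_arm --steps '[[0.9,[0.01,0.05,0.05],[0,0,0.08]],[0.9,[0.02,0.1,0.05],[0,0,0.16]],[0.9,[0.04,0.15,0.05],[0,0,0.24]],[0.9,[0.06,0.21,0.05],[0,0,0.32]],[0.9,[0.08,0.27,0.05],[0,0,0.4]],[0.9,[0.1,0.33,0.05],[0,0,0.48]],[0.9,[0.12,0.39,0.05],[0,0,0.56]],[0.9,[0.14,0.45,0.05],[0,0,0.64]],[0.9,[0.16,0.52,0.05],[0,0,0.72]],[0.9,[0.18,0.58,0.05],[0,0,0.8]],[0.9,[0.2,0.64,0.05],[0,0,0.88]],[0.9,[0.22,0.7,0.05],[0,0,0.96]],[0.9,[0.22,0.7,0.05],[0,0,0.96]],[0.9,[0.22,0.7,0.05],[0,0,0.96]]]'

```text
time_s: 35.67
position: [0.5775, 0.0484, 0.2423]
orientation: [-0.002, 0.278, 0.961, -0.001]
force: [0.3, -0.4, 0.3]
grip_width: 0.0892
```

step_arm --steps '[[1,[0.02,0.06,0],[0,0,0.08]],[1,[0.03,0.12,0],[0,0,0.16]],[1,[0.04,0.18,0],[0,0,0.24]],[1,[0.05,0.24,0],[0,0,0.32]],[1,[0.06,0.3,0],[0,0,0.4]],[1,[0.07,0.36,0],[0,0,0.48]],[1,[0.075,0.42,-0.05],[0,0,0.54]],[1,[0.077,0.46,-0.1],[0,0,0.54]],[1,[0.077,0.46,-0.1],[0,0,0.54]],[1,[0.077,0.46,-0.1],[0,0,0.54]],[1,[0.077,0.46,-0.1],[0,0,0.54]]]'

```text
time_s: 36.58
position: [0.617, 0.2751, 0.1951]
orientation: [-0.0, 0.001, 1.0, -0.001]
force: [-0.3, 0.1, 0.4]
grip_width: 0.0941
```

```bash
python3 - <<'E'
from m import *
s=ctrl.state();print(s['position'],s['orientation'],s['grip_width'])
for n in ('wrist','top','scene'):
    shot(n,n+'13'); meas(n+'13',['pot'],(.618,.277))
E
```

```text
[0.6170134  0.27514553 0.19508832] [-1.92726326e-04  7.30436705e-04  9.99999545e-01 -5.82645197e-04] 0.09412448218895875
wrist13 pot 591 mec [616.3 279. ] 32.8 mean [616.7 279.2  50. ]
top13 pot 25 mec [613.  259.9] 22.4 mean [611.4 254.1  50. ]
scene13 pot 143 mec [616.6 276.4] 34.7 mean [617.2 277.8  50. ]
```

View pics/wrist13.png

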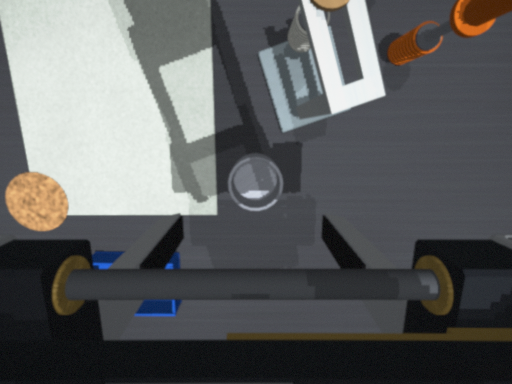

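step_arm --steps '[[1,[-0.001,0.008,-0.06],[0,0,0]],[1,[-0.001,0.008,-0.12],[0,0,0]],[1,[-0.001,0.008,-0.18],[0,0,0]],[1,[-0.001,0.008,-0.24],[0,0,0]],[1,[-0.001,0.008,-0.29],[0,0,0]],[1,[-0.001,0.008,-0.33],[0,0,0]],[1,[-0.001,0.008,-0.345],[0,0,0]],[1,[-0.001,0.008,-0.345],[0,0,0]],[1,[-0.001,0.008,-0.345],[0,0,0]]]'

```text
time_s: 37.48
position: [0.6172, 0.2808, 0.0241]
orientation: [0.001, 0.0, 1.0, 0.0]
force: [0.9, -0.2, 0.5]
grip_width: 0.0943
```

step_arm --steps '[[1,[-0.001,-0.002,-0.01],[0,0,0]],[1,[-0.001,-0.002,-0.01],[0,0,0]],[0.7,[-0.001,-0.002,-0.01],[0,0,0]],[0.5,[-0.001,-0.002,-0.01],[0,0,0]],[0.4,[-0.001,-0.002,-0.01],[0,0,0]],[0.2,[-0.001,-0.002,-0.01],[0,0,0]],[-1,[-0.001,-0.002,-0.01],[0,0,0]],[-1,[-0.001,-0.002,-0.01],[0,0,0]],[-1,[-0.001,-0.002,-0.01],[0,0,0]],[-1,[-0.001,-0.002,-0.01],[0,0,0]],[-1,[-0.001,-0.002,-0.01],[0,0,0]]]' --grip_force 30

```text
time_s: 38.4
position: [0.6159, 0.2796, 0.0179]
orientation: [0.0, -0.0, 1.0, -0.0]
force: [-0.2, -3.1, 2.2]
grip_width: 0.0664
```

step_arm --steps '[[-1,[0,0,0.06],[0,0,0]],[-1,[0,0,0.12],[0,0,0]],[-1,[0,-0.03,0.18],[0,0,0]],[-1,[0.005,-0.09,0.18],[0,0,0]],[-1,[0.01,-0.15,0.18],[0,0,0]],[-1,[0.015,-0.21,0.18],[0,0,0]],[-1,[0.02,-0.27,0.18],[0,0,0]],[-1,[0.025,-0.33,0.18],[0,0,0]],[-1,[0.03,-0.39,0.18],[0,0,0]],[-1,[0.035,-0.42,0.18],[0,0,0]],[-1,[0.035,-0.42,0.18],[0,0,0]],[-1,[0.035,-0.42,0.18],[0,0,0]],[-1,[0.035,-0.42,0.18],[0,0,0]]]'

```text
time_s: 39.48
position: [0.6329, 0.0716, 0.1068]
orientation: [-0.001, -0.001, 1.0, 0.001]
force: [0.4, 0.1, -2.1]
grip_width: 0.0666
```

```bash
cat >> m.py <<'E'
def coaster(f):
    p,d,i=load(f); hsv=cv2.cvtColor(p,cv2.COLOR_BGR2HSV); C=cloud(d,i)
    m=((hsv[...,0]<22)&(hsv[...,1]>70)&(hsv[...,2]>60)&(np.hypot(C[...,0]-.652,C[...,1]+.022)<.07)&(C[...,2]<.01)).astype(np.uint8)*255
    m=cv2.morphologyEx(m,cv2.MORPH_CLOSE,np.ones((5,5)))
    c=max(cv2.findContours(m,0,cv2.CHAIN_APPROX_NONE)[0],key=cv2.contourArea).reshape(-1,2)
    pl=plane(i,c,0); print(f,'coaster circ',circ(pl),'mec',cv2.minEnclosingCircle(pl[:,:2].astype(np.float32)*1000),len(c),c.min(0),c.max(0))
E
python3 - <<'E'
from m import *
s=ctrl.state();print(s['position'],s['orientation'],s['grip_width'],s['force'])
for n in ('wrist','top','scene'): shot(n,n+'14')
for f in('wrist13','wrist14','top0','top14','scene0','scene14'): coaster(f)
E
```

```text
[0.63290004 0.07159082 0.10682783] [-5.26938157e-04 -8.82660603e-04  9.99999113e-01  8.46945674e-04] 0.06657320188413819 [ 0.35062615  0.05234328 -2.11893259]
wrist13 coaster circ (array([ 0.65163534, -0.02297957]), np.float64(0.04173707815512347)) mec ((651.624755859375, -22.803611755371094), 42.594913482666016) 171 [  5 172] [ 67 230]
wrist14 coaster circ (array([ 0.6482564 , -0.02492277]), np.float64(0.03911712807888643)) mec ((651.1971435546875, -22.64493179321289), 42.373878479003906) 214 [124 169] [203 244]
top0 coaster circ (array([ 0.65428549, -0.02204207]), np.float64(0.04145802134897212)) mec ((652.964111328125, -19.675874710083008), 44.32362365722656) 71 [262 163] [286 188]
top14 coaster circ (array([ 0.64962237, -0.03281107]), np.float64(0.03251802628793063)) mec ((652.4548950195312, -28.74475860595703), 42.598628997802734) 66 [269 163] [286 188]
scene0 coaster circ (array([ 0.64914083, -0.02329804]), np.float64(0.04122518316096295)) mec ((648.9351196289062, -23.127286911010742), 42.797733306884766) 85 [211 232] [242 260]
scene14 coaster circ (array([ 0.64919522, -0.02350442]), np.float64(0.0409393718688958)) mec ((648.8240356445312, -23.217138290405273), 42.65597915649414) 84 [211 232] [242 260]
```

View pics/wrist14.png

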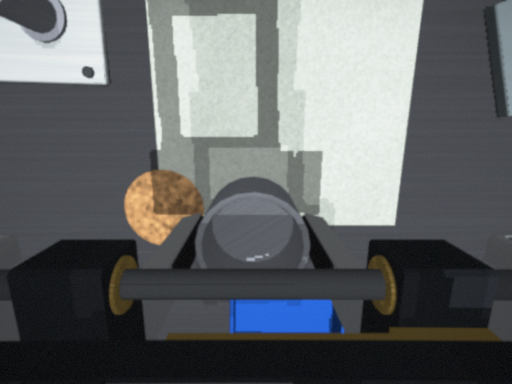

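step_arm --steps '[[-1,[0.01,-0.05,0],[0,0,0]],[-1,[0.02,-0.1,0],[0,0,0]],[-1,[0.03,-0.15,0],[0,0,0]],[-1,[0.036,-0.189,0],[0,0,0]],[-1,[0.036,-0.189,-0.04],[0,0,0]],[-1,[0.036,-0.189,-0.08],[0,0,0]],[-1,[0.036,-0.189,-0.12],[0,0,0]],[-1,[0.036,-0.189,-0.15],[0,0,0]],[-1,[0.036,-0.189,-0.15],[0,0,0]],[-1,[0.036,-0.189,-0.15],[0,0,0]],[-1,[0.036,-0.189,-0.15],[0,0,0]]]'

```text
time_s: 40.55
position: [0.6521, -0.0237, 0.0338]
orientation: [0.001, -0.001, 1.0, -0.0]
force: [0.4, -0.3, -1.7]
grip_width: 0.0668
```

step_arm --steps '[[-1,[-0.001,0.002,-0.01],[0,0,0]],[-1,[-0.001,0.002,-0.02],[0,0,0]],[-1,[-0.001,0.002,-0.026],[0,0,0]],[-1,[-0.001,0.002,-0.03],[0,0,0]],[-1,[-0.001,0.002,-0.03],[0,0,0]],[-1,[-0.001,0.002,-0.03],[0,0,0]]]'

```text
time_s: 41.05
position: [0.6507, -0.0233, 0.0179]
orientation: [0.0, -0.0, 1.0, 0.0]
force: [-0.7, 0.0, -0.2]
grip_width: 0.0666
```

Touching down. I'll open gently and rise.

step_arm --steps '[[0.45,[0,0,0],[0,0,0]],[0.5,[0,0,0],[0,0,0]],[0.6,[0,0,0],[0,0,0]],[0.8,[0,0,0],[0,0,0]],[0.9,[0,0,0],[0,0,0]],[0.9,[0,0,0.04],[0,0,0]],[0.9,[0,0,0.1],[0,0,0]],[0.9,[0,0,0.17],[0,0,0]],[0.9,[0,0,0.24],[0,0,0]],[0.9,[0,0,0.3],[0,0,0]],[0.9,[-0.06,0,0.36],[0,0,0]],[0.9,[-0.13,0,0.4],[0,0,0]],[0.9,[-0.2,0,0.4],[0,0,0]],[0.9,[-0.28,0,0.4],[0,0,0]],[0.9,[-0.36,0,0.4],[0,0,0]],[0.9,[-0.36,0,0.4],[0,0,0]],[0.9,[-0.36,0,0.4],[0,0,0]]]'

```text
time_s: 42.47
position: [0.4692, -0.0233, 0.2179]
orientation: [0.001, -0.0, 1.0, -0.0]
force: [0.4, -0.4, 0.0]
grip_width: 0.0894
```

```bash
python3 - <<'E'
from m import *
T['tp']=((.470,-.209),.115,.026);T['mp']=((.468,-.303),.115,.026)
print(ctrl.state()['position'],ctrl.state()['force'])
for n in ('wrist','top','scene'):
    p,d,i=shot(n,n+'15'); meas(n+'15',['pot'],(.651,-.023)); meas(n+'15',['tp','mp']); 
    C=cloud(d,i);m=(np.abs(C[...,2]-.22)<.01)&(np.hypot(C[...,0]-.46,C[...,1]-.326)<.03);print('brush top',m.sum(),C[m].mean(0) if m.sum() else '')
q=[cv2.imread(f'pics/{n}15.png') for n in('scene','top')]
cv2.imwrite('pics/c15.png',np.vstack([cv2.resize(q[0][95:305,90:420],(480,300)),cv2.resize(q[1][120:290,95:395],(480,300))]))
E
```

```text
[ 0.46915209 -0.02326013  0.2179237 ] [ 0.39578046 -0.35686335  0.01622305]
wrist15 pot 274 mec [650.5 -22.7] 32.7 mean [666.1 -22.3  50. ]
wrist15 tp 771 mec [ 467.1 -208. ] 27.2 mean [ 467.8 -208.7  115. ]
wrist15 mp 227 mec [ 469.8 -282.2] 17.9 mean [ 470. -279.  115.]
brush top 0 
top15 pot 81 mec [652.7 -21.2] 33.0 mean [652.  -22.8  50. ]
top15 tp 79 mec [ 469.5 -205.9] 26.8 mean [ 469.4 -207.1  115. ]
top15 mp 80 mec [ 467.5 -301.6] 26.1 mean [ 468.2 -303.   115. ]
brush top 56 [0.45716679 0.32783319 0.21987038]
scene15 pot 148 mec [651.7 -23.5] 34.0 mean [652.9 -24.5  50. ]
scene15 tp 113 mec [ 469.2 -209.5] 28.3 mean [ 468.7 -211.3  115. ]
scene15 mp 113 mec [ 467.  -303.1] 28.1 mean [ 466.8 -304.2  115. ]
brush top 68 [0.45915621 0.3236529  0.21922219]
```

View pics/c15.png

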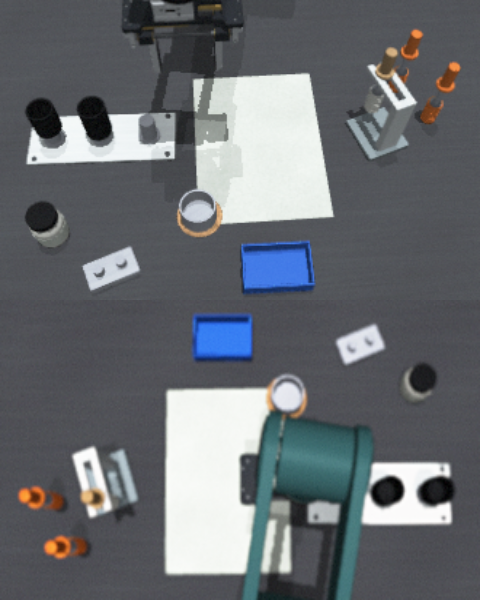

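View pics/wrist15.png

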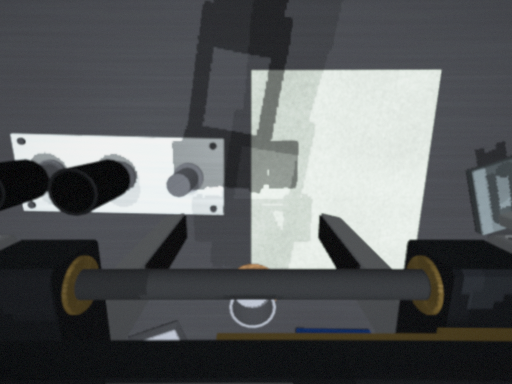

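```bash
python3 -c "
from workcell import ctrl
print(ctrl.job_done())"
```

```text
the job is handed in; nothing more can be done
None
```

The job is done and handed in at about 43 s, and my last camera checks found nothing out of place. Only the 80 mm and 65 mm sleeves were in the scene; the 50 mm one was absent.

**Brushing:** I brushed the tall sleeve, then the middle one, and felt contact with the floor at every bottom stroke. In the tall sleeve the first draw-up stopped about 0.7 mm short of the mouth, so I did one extra up-and-down stroke there. I then dipped the brush to the bottom of the dust pot and hung it back in its fork.

**Sleeves:** Both stand upright with their mouths level at 115 mm. The tall one is on the low pillar, about 1.5 mm off centre, mostly in x. The middle one is on the medium pillar, within about 1 mm.

**Pot:** It was knocked about 47 mm aside during the run, so I found it again before gripping it. It now stands on the coaster about 1–3 mm off centre, depending on the camera.

**Checks that disagreed:** The scene and top cameras differed by 1.5 to 5 mm, mostly in y. I relied on the wrist camera and measured relative positions instead. The jar, steel block, tray and orange brushes look untouched, but I did not measure them.

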